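# Stand the shower wands in their holder and fit the retaining bar

## Robot

A 6-joint arm with a two-finger parallel gripper is mounted at the origin on the work surface. World frame = base frame: x ahead of the robot, y to its left, z up, the work surface at z = 0. Lengths are in m, angles in rad, forces in N, time in s.
With the tool pointing down it reaches from about 0.3 to 0.775 m from the base axis. Payload 14.6 kg.
Tool frame: the origin (TCP) lies between the finger pads; the fingertips stand 14 mm ahead of it and the grasp point (between the pads) lies 5 mm behind it; z points along the fingers, y is the line along which they close (so a half turn about z gives the same grasp; the last joint's range is limited). The gripper opens to 94 mm and grips with 3 to 60 N. Pads are 16 mm wide; open, the fingers measure 119 mm over their backs; the gripper's body (75 mm by 177 mm) begins 78 mm behind the grasp point.
Start: joints at [1.199, 0.3, 1.521, -0, 1.321, -0.067], TCP at [0.165, 0.525, 0.219] pointing down, gripper open.
Joint ranges: [-3.03, 3.03], [-0.79, 2.21], [0.23, 2.52], [-1.04, 4.18], [0, 3.07], [-2.55, 2.55]. Speed limits (rad/s): [2.22, 2.22, 2.57, 3.14, 3.14, 3.14].

## Interface

Orientations are given as [roll, pitch, yaw] about the fixed x, y, z axes, in that order (R = Rz(yaw) Ry(pitch) Rx(roll)).
In Python, from station import ctrl gives the robot as it stands. The module is installed in compiled form; this text tells all that it offers.
- The arm moves only by the tool move_arm, never from a script. Its argument "targets" is a list of rows, each a list of 7 numbers: the opening, from -1 (shut) to 1 (fully open), then the shift along the tool's x, y, z in units of 50 mm (1.0 is 50 mm), then the turn, a rotation vector about the tool's x, y, z in rad. A call has 1 to 12 rows; each row is the pose to reach, as a shift and turn from the pose commanded when the call began, along the tool's axes at that moment; what a row does not reach only later rows make up. A row lasts 1/10 s, in which the tool goes at most 50 mm and 8.59 degrees, less where a joint would pass 70% of its speed; a pose out of reach is approached as far as the arm can. A call with a gripper value outside its range is refused whole. The fingers move at their own pace and stop on an object; "grip_force" is the grip in N (left out, the last holds). Time passes only in rows, so rows that repeat a pose let the fingers close. It gives the time, the measured TCP pose, the force, the opening and the grip force at its end, in the units of the state.
- ctrl.get_obs(): the state, without advancing time (a new reading comes with each control period).
- ctrl.camera(name): name is "side" or "top"; returns (picture, depth): 420x560x3 uint8, red, green, blue; 420x560 float32, m along the optical axis (not along the pixel's ray), 0 where there is no reading.
- ctrl.camera_params(name): a dict with "intrinsics" (3x3 intrinsics, pixels), "rvec" (rotation vector, rad) and "tvec" (3), from world to camera coordinates, as OpenCV has them. Camera axes: x right, y down, z forward; pixel columns grow to the right and rows downward; lengths in m; the calibration is good to about 2 mm. A picture is of the moment at which its call begins. camera_params takes no time and is no camera call.
- ctrl.hand_in(): hands the job in; it is judged then, once.
Trained networks look in the newest picture that a camera, given by its name, has taken for a name from the list of things; names that differ only in an ending like _2 or _b are one class to them, and where a whole thing is asked for, a point or a joint stands for the part that bears it (a point fixed in the world has none). Each returns a list of dicts, best first, with "score" (0 to 1); they miss things now and then, are a little off and sometimes report something else, mostly with a low value. They report only what shows in the picture. A call takes as long as a camera call. They do not tell look-alikes from the thing itself.
- ctrl.cut_out(camera, target): "region" (420x560 bool, what is visible of it) and "point" ([column, row] in pixels, amid what is visible of it).
- ctrl.tip_of(camera, target): "point" ([column, row] in pixels: a listed point, or the origin of a listed thing).
The state is a dict: "time_s": time; "qpos": joint angles; "joint_vel": joint speeds; "tau": joint torques, N m; "ee_pos": TCP position; "eef_rot": TCP orientation; "force": force on the tool from outside, world axes, zero at the start; "moment": the same for the moment, N m; "grip_width": finger opening in m; "grip_force": force on a finger pad.
Only numpy, scipy, OpenCV 4.12 (cv2) and the standard library are available. Lean on these libraries where they do the work, as an engineer would, in place of code of your own. Each camera call takes 0.05 s, during which the arm holds its last target. There are 200 camera calls.

## Task

Stand every loose chrome hand-shower wand upright in the black holder, one to a cup and all the way down, either end up. When they all stand, lay the aluminium retaining bar, grip upwards, across the holder's two posts in front of the wands, down in both notches and roughly centred (within about 25 mm), and let go. Do not knock over the bottle or the jar.

Things in the scene. Friction and masses are not known exactly. Their poses are not given: they have to be found in the camera images.
- holder: fixed black holder on a grey base plate (104 x 300 x 6 mm), standing on the shelf. Origin on the shelf under the middle of its row of four square cups; z up, y along the row, x away from its front. In front of the cups (at x = -52 mm, y = -75 and +75 mm) stand two posts with notched tops that carry the bar: notch floor 70 mm above the shelf, cheeks up to 84 mm, notch 32 mm wide in x, each post 42 mm by 16 mm (x by y) at the top
- cup0 (a point): centre of the mouth of cup 0 of the holder, 66 mm above the shelf. Each cup is a square socket, 32 x 32 mm inside with 4 mm walls, square to the holder's axes, 60 mm deep (its floor is 6 mm above the shelf). The four cups stand in a row along the holder's y, 75 mm apart, cup 0 at the -y end
- cup1 (a point): centre of the mouth of cup 1 of the holder, 66 mm above the shelf. Each cup is a square socket, 32 x 32 mm inside with 4 mm walls, square to the holder's axes, 60 mm deep (its floor is 6 mm above the shelf). The four cups stand in a row along the holder's y, 75 mm apart, cup 0 at the -y end
- cup2 (a point): centre of the mouth of cup 2 of the holder, 66 mm above the shelf. Each cup is a square socket, 32 x 32 mm inside with 4 mm walls, square to the holder's axes, 60 mm deep (its floor is 6 mm above the shelf). The four cups stand in a row along the holder's y, 75 mm apart, cup 0 at the -y end
- cup3 (a point): centre of the mouth of cup 3 of the holder, 66 mm above the shelf. Each cup is a square socket, 32 x 32 mm inside with 4 mm walls, square to the holder's axes, 60 mm deep (its floor is 6 mm above the shelf). The four cups stand in a row along the holder's y, 75 mm apart, cup 0 at the -y end
- rest (a point): point midway between the two notches, at the height of their floors (70 mm above the shelf): where the middle of the bar's underside belongs
- wand0_center (a point): loose slim hand-shower wand, chrome, a plain square bar 150 mm long and 24 x 24 mm in section over its whole length (0.14 kg), with a thin dark groove near one end and a grey spray strip near the other; lies on one of its long sides at the start. It may be absent. This point is its centre (12 mm above the shelf when lying); its x axis runs along the wand, and the two ends are equal for this job
- wand1_center (a point): loose slim hand-shower wand, chrome, a plain square bar 150 mm long and 24 x 24 mm in section over its whole length (0.14 kg), with a thin dark groove near one end and a grey spray strip near the other; lies on one of its long sides at the start. It may be absent. This point is its centre (12 mm above the shelf when lying); its x axis runs along the wand, and the two ends are equal for this job
- wand2_center (a point): loose slim hand-shower wand, chrome, a plain square bar 150 mm long and 24 x 24 mm in section over its whole length (0.14 kg), with a thin dark groove near one end and a grey spray strip near the other; lies on one of its long sides at the start. It may be absent. This point is its centre (12 mm above the shelf when lying); its x axis runs along the wand, and the two ends are equal for this job
- wand3_center (a point): loose slim hand-shower wand, chrome, a plain square bar 150 mm long and 24 x 24 mm in section over its whole length (0.14 kg), with a thin dark groove near one end and a grey spray strip near the other; lies on one of its long sides at the start. It may be absent. This point is its centre (12 mm above the shelf when lying); its x axis runs along the wand, and the two ends are equal for this job
- bar_grip (a point): loose retaining bar: flat aluminium bar 250 mm long (its y axis), 24 mm wide (x), 10 mm thick, 0.2 kg, with an upright black square grip 24 x 24 mm and 50 mm tall on its middle. It lies flat, grip up. This point lies on the grip's axis 42 mm above the bar's underside (18 mm below the grip's top); z up. The bar is the same both ways round
- bottle: bystander: white bottle 60 mm wide and 110 mm tall, loose, standing behind the holder on its right; origin at its underside, z up
- jar: bystander: amber jar 68 mm wide and 90 mm tall, loose, standing behind the holder on its left; origin at its underside, z up
Mind the look-alikes: they are no part of the job. What is shaped like the part that bears wand3_center but red is not meant. What is shaped like the part that bears wand0_center but purple is not meant.

How it is judged:
By the outcome, as a careful person would: the job done as asked, in the order asked, and still so for the second after the job is handed in, with the robot touching nothing.
Of wand0, wand1, wand2, wand3 only 3 to 4 are there at a start; the rules pass over those that are not, and their reading is None.
At some moment in a run one of wand0, wand1, wand2, wand3 may be knocked a few centimetres aside while the robot is not near it.
It also fails if it takes over 210 s, if anything falls off the work surface, if the arm or the gripper's body presses on something with over 40 N, if the wrist force passes 120 N, or if a joint passes its speed limit or range.

## Working session

There is one attempt and no reset: what is moved stays moved. The work goes in short steps, Python scripts to look and compute and a tool call to move; the robot and the scene stay as the last step left them, time stands still between calls to the robot, and variables do not carry over. Pictures are saved under pics/ and viewed, at most 14 in all, crops included, and the job is handed in when it is done.

Besides the shell and the picture viewer there is one more tool, called after "Request:" as name([rows], argument=value, ...), one row to a line, values as JSON. move_arm: Moves the arm, as the interface text tells. Its arguments: {"type":"object","properties":{"targets":{"type":"array"},"grip_force":{"type":"number"}},"required":["targets"]}

```bash
ls; mkdir -p pics; cat > h.py <<'E'
import numpy as np, cv2
from station import ctrl
from scipy.spatial.transform import Rotation as R
def cam(n):
    p=ctrl.camera_params(n); K=np.array(p["intrinsics"],float); return K,R.from_rotvec(np.ravel(p["rvec"])).as_matrix(),np.ravel(p["tvec"])
def cloud(n,d):
    K,Rm,t=cam(n); v,u=np.mgrid[:420,:560]
    c=np.stack([(u-K[0,2])/K[0,0]*d,(v-K[1,2])/K[1,1]*d,d],-1)
    return (c-t)@Rm
def ray(n,px,z):
    K,Rm,t=cam(n); d=np.array([(px[0]-K[0,2])/K[0,0],(px[1]-K[1,2])/K[1,1],1])@Rm; o=-t@Rm
    return o+d*(z-o[2])/d[2]
E
python3 - <<'E'
from h import *
for n in("top","side"):
    im,d=ctrl.camera(n); cv2.imwrite(f"pics/{n}0.png",im[:,:,::-1]); np.save(f"{n}0.npy",d)
    K,Rm,t=cam(n); print(n,-t@Rm,K[0,0])
    for k in("holder","wand0_center","bar_grip","bottle","jar"):
        for r in ctrl.cut_out(n,k):
            print(k,round(r["score"],2),np.round(r["point"]),r["region"].sum())
o=ctrl.get_obs();print(o["ee_pos"],o["eef_rot"],o["grip_width"],o["time_s"])
E
```

```text
pics
top [0.35325927 0.00429194 1.5177424 ] 477.9672162053115
holder 0.78 [290. 185.] 3176
wand0_center 0.98 [201. 247.] 357
wand0_center 0.82 [148. 257.] 453
bar_grip 0.71 [294. 242.] 656
bottle 0.61 [309. 140.] 339
jar 0.57 [256. 136.] 468
side [ 0.2169234  -0.76080698  0.8009588 ] 400.97082225301216
wand0_center 0.87 [206. 155.] 378
wand0_center 0.56 [232. 177.] 445
bar_grip 0.86 [260. 237.] 792
bottle 0.59 [372. 218.] 693
jar 0.73 [348. 180.] 683
[0.165051   0.52464038 0.21943321] [-3.14157286e+00 -5.88391473e-06  2.83679637e+00] 0.09378352431715793 0.6
```

View pics/top0.png

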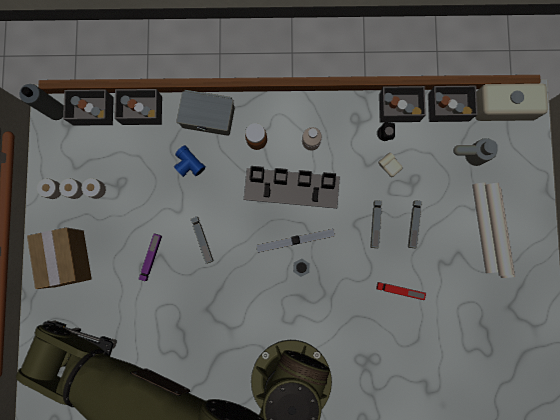

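View pics/side0.png

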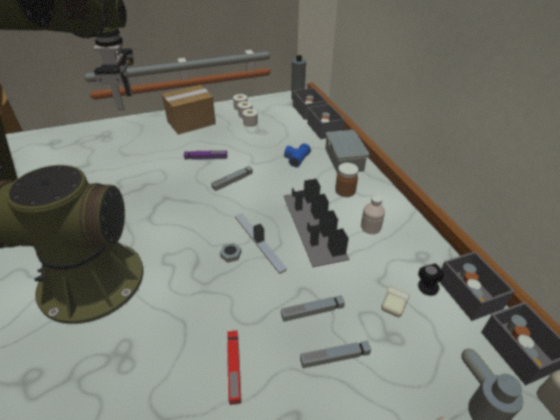

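Top view: three chrome wands at (202,240), (376,224) and (415,224). The purple one (150,257) and the red one (401,291) are look-alikes by colour. The holder is at (292,187) with its posts toward the robot, and the bar is at (296,240). Next I'll measure them and confirm with one enlarged crop.

```bash
python3 - <<'E'
from h import *
im=cv2.imread("pics/top0.png"); d=np.load("top0.npy"); P=cloud("top",d)
print("table z", np.percentile(P[260:275,210:280,2],[5,50,95]))
H=P[...,2]
def comp(seed,lo,hi,box=45):
    m=((H>lo)&(H<hi)).astype(np.uint8); n,l=cv2.connectedComponents(m)
    x,y=seed; w=l[y-4:y+5,x-4:x+5]; w=w[w>0]
    return l==np.bincount(w).argmax()
for nm,s in dict(A=(203,243),B=(376,228),C=(415,228),bar=(270,244),pur=(150,257)).items():
    m=comp(s,.006,.1); q=P[m]; q2=q[:,:2].astype(np.float32)
    c,wh,a=cv2.minAreaRect(q2); 
    mu=q2.mean(0); w,v=np.linalg.eigh(np.cov(q2.T)); ax=v[:,1]
    print(nm,m.sum(),"rect",np.round(c,4),np.round(wh,4),round(a,1),"pca",np.round(mu,4),round(np.degrees(np.arctan2(ax[1],ax[0])),1),"z",np.round(np.percentile(q[:,2],[10,50,90]),4))
# holder
m=(H>.055)&(H<.1)
m2=np.zeros_like(m);m2[160:215,238:345]=1; m&=m2
n,l,st,ce=cv2.connectedComponentsWithStats(m.astype(np.uint8))
for i in range(1,n):
    q=P[l==i]; 
    if len(q)>8: print("h",len(q),np.round(ce[i]),np.round((q.min(0)+q.max(0))/2,4),np.round(np.ptp(q,axis=0),3),np.round(np.median(q[:,2]),4))
for k in ["cup0","cup1","cup2","cup3","rest","holder","bar_grip","wand0_center","bottle","jar"]:
    z=dict(rest=.07,holder=0,bar_grip=.042,wand0_center=.012,bottle=0,jar=0).get(k,.066)
    for n in("top","side"):
        for r in ctrl.tip_of(n,k):
            print(k,n,round(r["score"],2),np.round(r["point"]),np.round(ray(n,r["point"],z),4)[:2])
c=cv2.resize(im[120:310,130:440],None,fx=2.58,fy=2.58,interpolation=cv2.INTER_CUBIC);cv2.imwrite("pics/crop.png",c)
E
```

```text
table z [-0.00521861  0.00047684  0.00635571]
A 403 rect [0.4403 0.2773] [0.1555 0.0359] 22.4 pca [0.4366 0.2775] -160.2 z [0.0172 0.0242 0.0288]
B 395 rect [ 0.4819 -0.269 ] [0.0276 0.1494] 84.7 pca [ 0.4807 -0.269 ] 174.4 z [0.0178 0.0234 0.0278]
C 413 rect [ 0.4793 -0.3917] [0.0298 0.1494] 79.0 pca [ 0.4789 -0.3901] 171.1 z [0.0161 0.0236 0.0278]
bar 577 rect [ 0.4331 -0.0154] [0.0374 0.2487] 13.5 pca [ 0.432  -0.0141] 101.4 z [0.0074 0.0112 0.0544]
pur 438 rect [0.3847 0.4417] [0.0354 0.1502] 74.3 pca [0.3836 0.4386] 162.3 z [0.0153 0.0238 0.0286]
h 85 [256. 173.] [0.6399 0.103  0.0651] [0.042 0.043 0.019] 0.0646
h 79 [280. 175.] [0.6319 0.0288 0.0645] [0.044 0.043 0.018] 0.0648
h 78 [304. 177.] [ 0.6244 -0.0467  0.0647] [0.043 0.041 0.019] 0.0659
h 84 [328. 179.] [ 0.6171 -0.1204  0.0643] [0.043 0.041 0.017] 0.066
h 79 [266. 189.] [0.5847 0.0717 0.0769] [0.043 0.019 0.031] 0.0724
h 83 [315. 194.] [ 0.5685 -0.0776  0.0731] [0.042 0.019 0.036] 0.0721
cup0 top 0.72 [325. 182.] [ 0.6086 -0.1093]
cup0 top 0.61 [306. 177.] [ 0.6229 -0.0502]
cup0 top 0.61 [255. 173.] [0.6369 0.1057]
cu
[... 1290 characters left out ...]
. 227.] [ 0.6169 -0.0226]
bar_grip top 0.74 [295. 241.] [ 0.4289 -0.0164]
bar_grip top 0.53 [415. 225.] [ 0.4739 -0.3875]
bar_grip side 0.81 [254. 227.] [0.4245 0.0005]
wand0_center top 0.8 [152. 257.] [0.3831 0.4335]
wand0_center top 0.73 [203. 239.] [0.4387 0.2737]
wand0_center top 0.65 [327. 181.] [ 0.619  -0.1206]
wand0_center top 0.32 [280. 178.] [0.6321 0.0305]
wand0_center side 0.91 [207. 158.] [0.3825 0.416 ]
wand0_center side 0.66 [323. 229.] [ 0.6119 -0.0443]
wand0_center side 0.55 [232. 177.] [0.4361 0.2773]
bottle top 0.66 [309. 144.] [ 0.7449 -0.0651]
bottle side 0.81 [370. 226.] [ 0.7531 -0.0665]
jar top 0.96 [257. 142.] [0.754  0.1042]
jar side 0.57 [346. 191.] [0.7616 0.0981]
```

View pics/crop.png

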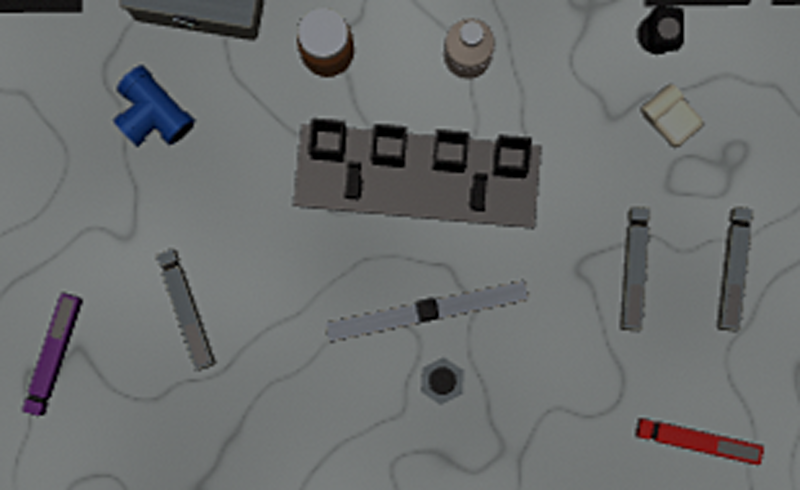

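The crop confirms A at (202,240), B at (376,224) and C at (415,224) as chrome, and all four cups are empty. The holder fits at (0.628,-0.009) with yaw of about -5.9°. I'll move clear of the table and collect some joint and pose data, so I can model the kinematics and check that the tilted grasps are reachable.

```bash
cat >> h.py <<'E'
import json,os
def log(o):
    with open("log.txt","a") as f: f.write(json.dumps([list(map(float,o["qpos"])),list(map(float,o["ee_pos"])),list(map(float,o["eef_rot"]))])+"\n")
def rot(z,y):
    z=np.array(z,float);z/=np.linalg.norm(z);y=np.array(y,float);y-=y@z*z;y/=np.linalg.norm(y)
    return np.stack([np.cross(y,z),y,z],1)
def delta(g,Rt,tcp=False):
    "row to bring GRASP point to g with rotation Rt, from measured pose"
    o=ctrl.get_obs();log(o); Rc=R.from_euler("xyz",o["eef_rot"]).as_matrix()
    p=np.array(g)+(0 if tcp else .005)*Rt[:,2]
    return np.round(np.r_[Rc.T@(p-o["ee_pos"])/.05, R.from_matrix(Rc.T@Rt).as_rotvec()],3).tolist()
E
python3 - <<'E'
from h import *
o=ctrl.get_obs();log(o);print(R.from_euler("xyz",o["eef_rot"]).as_matrix().round(2))
print(delta([.40,.15,.30],rot([.4,0,-1],[0,1,0])))
print(delta([.40,.15,.30],rot([.4,0,-1],[0,-1,0])))
E
```

```text
[[-0.95  0.3  -0.  ]
 [ 0.3   0.95 -0.  ]
 [ 0.   -0.   -1.  ]]
[-6.766, -5.726, -1.518, -0.058, -0.378, -0.301]
[-6.766, -5.726, -1.518, -0.537, 0.083, 2.79]
```

Request:
move_arm([
  [1,0,0,-1.5,0,0,0],
  [1,-6.8,-5.7,-1.5,-0.06,-0.38,-0.3],
  [1,-6.8,-5.7,-1.5,-0.06,-0.38,-0.3],
  [1,-6.8,-5.7,-1.5,-0.06,-0.38,-0.3],
  [1,-6.8,-5.7,-1.5,-0.06,-0.38,-0.3],
  [1,-6.8,-5.7,-1.5,-0.06,-0.38,-0.3],
  [1,-6.8,-5.7,-1.5,-0.06,-0.38,-0.3],
  [1,-6.8,-5.7,-1.5,-0.06,-0.38,-0.3],
  [1,-6.8,-5.7,-1.5,-0.06,-0.38,-0.3],
  [1,-6.8,-5.7,-1.5,-0.06,-0.38,-0.3],
  [1,-6.8,-5.7,-1.5,-0.06,-0.38,-0.3],
  [1,-6.8,-5.7,-1.5,-0.06,-0.38,-0.3],
])

```text
time_s: 2.8
ee_pos: [0.4041, 0.1499, 0.2945]
eef_rot: [3.139, 0.383, 3.137]
force: [-0.3, 1.2, -0.2]
grip_width: 0.0938
grip_force: 0.0
```

```bash
python3 - <<'E'
from h import *
o=ctrl.get_obs();print(o["qpos"],o["ee_pos"],o["eef_rot"])
print(delta([.42,-.1,.28],rot([-.5,.5,-1],[.6,1,0])))
im,d=ctrl.camera("top"); cv2.imwrite("pics/top1.png",im[:,:,::-1])
E
```

```text
[ 0.34528981 -0.23095219  1.93868185 -0.14388722  1.07538617 -1.1757913 ] [0.40411723 0.14985092 0.29452357] [3.13940628 0.38331984 3.13699123]
[-0.139, -4.956, 0.446, -0.184, 0.92, 0.622]
```

Request:
move_arm([
  [1,-0.1,-5,0.4,-0.2,0.9,0.6],
  [1,-0.1,-5,0.4,-0.2,0.9,0.6],
  [1,-0.1,-5,0.4,-0.2,0.9,0.6],
  [1,-0.1,-5,0.4,-0.2,0.9,0.6],
  [1,-0.1,-5,0.4,-0.2,0.9,0.6],
  [1,-0.1,-5,0.4,-0.2,0.9,0.6],
  [1,-0.1,-5,0.4,-0.2,0.9,0.6],
  [1,-0.1,-5,0.4,-0.2,0.9,0.6],
  [1,-0.1,-5,0.4,-0.2,0.9,0.6],
])

```text
time_s: 3.75
ee_pos: [0.4163, -0.0983, 0.2758]
eef_rot: [2.977, -0.589, 2.636]
force: [-0.3, 0.4, -0.9]
grip_width: 0.0939
grip_force: 0.0
```

```bash
cat > kin.py <<'E'
from h import *
from scipy.optimize import least_squares
LO=np.array([-3.03,-.79,.23,-1.04,0,-2.55]);HI=np.array([3.03,2.21,2.52,4.18,3.07,2.55])
def Rz(a):return R.from_euler("z",a)
def Ry(a):return R.from_euler("y",a)
def fk(q,p):
    r0,h,L1,L2,e,Lt,s4,s6,c6=p
    A=Rz(q[0]);B=A*Ry(q[1]);C=B*Ry(q[2]);D=C*Rz(s4*q[3]);E=D*Ry(q[4]);F=E*Rz(s6*q[5]+c6)
    return A.apply([r0,0,h])+B.apply([0,0,L1])+C.apply([e,0,L2])+E.apply([0,0,Lt]),F
def fit():
    D=[json.loads(l) for l in open("log.txt")]
    D=list({tuple(np.round(d[0],3)):d for d in D}.values())
    best=None
    for s4 in(1,-1):
        for s6 in(1,-1):
            for c6 in(0,np.pi/2,np.pi,-np.pi/2):
                def res(x):
                    o=[]
                    for q,p,e in D:
                        P,F=fk(q,[*x,s4,s6,c6]); o+=list((P-p)*10); o+=list((F.inv()*R.from_euler("xyz",e)).as_rotvec())
                    return np.array(o+list(1e-3*(x-[0,.3,.4,.4,0,.2])))
                s=least_squares(res,[0,.3,.4,.4,0,.2])
                if best is None or s.cost<best[0]: best=(s.cost,[*s.x,s4,s6,c6],s.fun)
    return best,D
E
python3 - <<'E'
from kin import *
o=ctrl.get_obs();log(o);print(o["qpos"],o["ee_pos"])
b,D=fit();print(b[0],np.round(b[1],4),np.abs(b[2]).max(),len(D))
json.dump(list(map(float,b[1])),open("kin.json","w"))
E
```

```text
[-0.43868409  0.30837798  1.48588514  0.21400813  1.9181531  -1.4404365 ] [ 0.41628866 -0.098275    0.2757559 ]
0.19517894341902592 [0.0325 0.8796 0.6289 0.5585 0.852  0.2994 1.     1.     1.5708] 0.39526755827068494 3
```

```bash
python3 - <<'E'
from kin import *
b,D=fit();print(np.round(b[2],3).tolist())
for q,p,e in D:
    P,F=fk(q,b[1]);print(np.round(q,3),p,e,F.as_euler("xyz"))
E
```

```text
[0.34, -0.135, -0.021, 0.0, 0.0, 0.0, 0.142, -0.395, -0.007, -0.0, -0.0, 0.0, -0.117, -0.255, 0.028, 0.0, 0.0, -0.0, 0.0, 0.001, 0.0, 0.0, 0.001, 0.0]
[ 1.199  0.3    1.521  0.     1.321 -0.067] [0.1650529641286006, 0.5246333240618466, 0.21942050825343187] [-3.1415318106721144, -6.592520015225034e-06, 2.8367900601070812] [-3.14153181e+00 -6.59252002e-06  2.83679006e+00]
[ 0.345 -0.231  1.939 -0.144  1.075 -1.176] [0.40411722640652803, 0.14985092188935561, 0.29452357468650747] [3.139406284086894, 0.3833198426013964, 3.136991229699397] [3.13940628 0.38331984 3.13699123]
[-0.439  0.308  1.486  0.214  1.918 -1.44 ] [0.4162886578113112, -0.0982750044209918, 0.2757559004631064] [2.9772376948474077, -0.5885470581418512, 2.6363218446692107] [ 2.97723769 -0.58854706  2.63632184]
```

```bash
sed -i 's/r0,h,L1,L2,e,Lt,s4/r0,h,L1,L2,e,Lt,y0,s4/; s/apply(\[r0,0,h\])/apply([r0,y0,h])/; s/\[0,.3,.4,.4,0,.2\]/[0,.3,.4,.4,0,.2,0]/g' kin.py
cat >> kin.py <<'E'
PR=json.load(open("kin.json")) if os.path.exists("kin.json") else None
def ik(g,Rt,n=12,near=None):
    "all solutions within limits"
    p=np.array(g)+.005*Rt[:,2]; out=[]; rng=np.random.default_rng(0); Q=R.from_matrix(Rt)
    def res(q):
        P,F=fk(q,PR); return np.r_[(P-p)*5,(F.inv()*Q).as_rotvec()]
    for k in range(n):
        x0=near if near is not None and k==0 else LO+(HI-LO)*rng.random(6)
        if k or near is None: x0=x0.copy(); x0[0]=np.clip(np.arctan2(p[1],p[0]),-3,3)
        s=least_squares(res,np.clip(x0,LO+.01,HI-.01),bounds=(LO,HI))
        if s.cost<1e-6 and not any(np.abs(s.x-o).max()<.05 for o in out): out.append(s.x)
    return out
E
python3 - <<'E'
from kin import *
b,D=fit();print(b[0],np.round(b[1],4),np.abs(b[2]).max(),len(D))
json.dump(list(map(float,b[1])),open("kin.json","w"))
E
```

```text
7.635606845147862e-09 [0.     0.2212 0.4242 0.4475 0.0409 0.2566 0.0366 1.     1.     1.5708] 7.879938865378427e-05 3
```

```bash
cat >> kin.py <<'E'
HC=np.array([.6283,-.0088]);HY=np.radians(-5.9)
hx=np.array([np.cos(HY),np.sin(HY),0]);hy=np.array([-hx[1],hx[0],0]);Z=np.array([0,0,1.])
def cup(i): return np.r_[HC,0]+hy*(i-1.5)*.075
def pickR(s,th): return rot(-Z*np.cos(th)+s*np.sin(th),np.cross(Z,s))
def placeR(f,th):return rot(-Z*np.sin(th)+f*np.cos(th),np.cross(Z,-f))
W=dict(A=([.4395,.2765],20),B=([.4812,-.269],-5.5),C=([.479,-.391],-9.5))
E
python3 - <<'E'
from kin import *
for w,cs in dict(A=(3,2),B=(1,),C=(0,)).items():
  c,a=W[w]; u=np.array([np.cos(np.radians(a)),np.sin(np.radians(a)),0]); c=np.r_[c,0]
  for th in(30,40,50):
    t=np.radians(th)
    for sg in(1,-1):
      s=u*sg; g=c-s*.04+Z*.022; sols=ik(g,pickR(s,t))
      for i in cs:
        for fn,f in dict(x=hx,y=hy,my=-hy).items():
          Rf=placeR(f,t); pl=[]
          for q in sols:
            for flip in(1,-1):
              # same grasp continuity: y flips allowed only at pick; test both
              Rp=pickR(s,t)
              pass
          P0=ik(cup(i)+Z*.121,Rf,8)
          P1=ik(cup(i)+Z*.2,Rf,8)
          if sols and P0 and P1: print(w,i,th,sg,fn,"pick",[q.round(1).tolist() for q in sols],"pl",[q.round(1).tolist() for q in P0],"hi",[q.round(1).tolist() for q in P1])
E
```

```text
A 3 30 1 y pick [[0.6, 0.3, 2.2, -0.7, 0.2, -0.7]] pl [[-0.2, 0.7, 1.4, 1.1, 1.4, -0.6]] hi [[-0.2, 0.6, 1.4, 1.0, 1.4, -0.5]]
A 2 30 1 x pick [[0.6, 0.3, 2.2, -0.7, 0.2, -0.7]] pl [[0.0, 0.4, 2.1, 3.5, 0.4, -1.8]] hi [[0.0, 0.2, 2.0, 3.8, 0.2, -2.2]]
A 2 30 1 y pick [[0.6, 0.3, 2.2, -0.7, 0.2, -0.7]] pl [[-0.4, 0.8, 1.4, 1.0, 1.5, -0.6]] hi [[-0.4, 0.6, 1.4, 1.0, 1.5, -0.5]]
A 3 30 -1 y pick [[0.5, 0.8, 1.3, 0.1, 1.6, 1.7]] pl [[-0.2, 0.7, 1.4, 1.1, 1.4, -0.6]] hi [[-0.2, 0.6, 1.4, 1.0, 1.4, -0.5]]
A 2 30 -1 x pick [[0.5, 0.8, 1.3, 0.1, 1.6, 1.7]] pl [[0.0, 0.4, 2.1, 3.5, 0.4, -1.8]] hi [[0.0, 0.2, 2.0, 3.8, 0.2, -2.2]]
A 2 30 -1 y pick [[0.5, 0.8, 1.3, 0.1, 1.6, 1.7]] pl [[-0.4, 0.8, 1.4, 1.0, 1.5, -0.6]] hi [[-0.4, 0.6, 1.4, 1.0, 1.5, -0.5]]
A 3 40 1 y pick [[0.6, 0.3, 2.3, 3.9, 0.2, 1.0]] pl [[-0.2, 0.7, 1.4, 0.9, 1.3, -0.5]] hi [[-0.2, 0.6, 1.4, 0.9, 1.4, -0.4]]
A 2 40 1 y pick [[0.6, 0.3, 2.3, 3.9, 0.2, 1.0]] pl [[-0.3, 0.7, 1.4, 0.9, 1.4, -0.5]] hi [[-0.3, 0.6, 1.4, 0.9, 1.5, -0.4]]
A 3 40 -1 y pick [[0.5, 1.0, 1.1, 0.1, 1.8, 1.7]] pl [[-0.2, 0.7, 1.4, 0.9, 1.3, -0.5]] hi [[-0
[... 2482 characters left out ...]
0.3, 0.3, 2.0, 1.9, 0.2, -0.5]] hi [[-0.3, 0.2, 1.9, 0.9, 0.2, 0.6]]
C 0 40 -1 y pick [[-0.6, 1.1, 0.7, -0.3, 1.9, 1.1]] pl [[-0.5, 0.8, 1.3, 0.8, 1.6, -0.6]] hi [[-0.5, 0.7, 1.2, 0.8, 1.7, -0.5]]
C 0 50 1 x pick [[-1.0, 0.6, 2.0, 1.7, 0.6, 2.3]] pl [[-0.3, 0.3, 1.9, 0.5, 0.3, 0.9]] hi [[-0.3, 0.2, 1.8, 0.3, 0.4, 1.1]]
C 0 50 1 y pick [[-1.0, 0.6, 2.0, 1.7, 0.6, 2.3]] pl [[-0.5, 0.7, 1.3, 0.6, 1.5, -0.6]] hi [[-0.5, 0.6, 1.3, 0.6, 1.6, -0.5]]
C 0 50 -1 x pick [[-0.6, 1.3, 0.6, -0.4, 2.1, 1.1]] pl [[-0.3, 0.3, 1.9, 0.5, 0.3, 0.9]] hi [[-0.3, 0.2, 1.8, 0.3, 0.4, 1.1]]
C 0 50 -1 y pick [[-0.6, 1.3, 0.6, -0.4, 2.1, 1.1]] pl [[-0.5, 0.7, 1.3, 0.6, 1.5, -0.6]] hi [[-0.5, 0.6, 1.3, 0.6, 1.6, -0.5]]
```

```bash
cat >> kin.py <<'E'
def wands(save=None):
    im,d=ctrl.camera("top"); 
    if save: cv2.imwrite(save,im[:,:,::-1])
    P=cloud("top",d); hsv=cv2.cvtColor(im,cv2.COLOR_RGB2HSV)
    m=((P[...,2]>.013)&(P[...,2]<.035)).astype(np.uint8); n,l,st,ce=cv2.connectedComponentsWithStats(m)
    out=[]
    for i in range(1,n):
        if not 200<st[i,4]<600: continue
        q=P[l==i][:,:2].astype(np.float32)
        v,u=np.nonzero(l==i); q=np.array([ray("top",(a,b),.024)[:2] for a,b in zip(u,v)],np.float32)
        c,wh,a=cv2.minAreaRect(q); w,V=np.linalg.eigh(np.cov(q.T)); ax=V[:,1]*np.sign(V[0,1])
        if 3<np.sqrt(w[1]/w[0])<12: out.append((np.round(ce[i]),np.round(c,4),np.round(q.mean(0),4),np.round(sorted(wh),3),round(np.degrees(np.arctan2(ax[1],ax[0])),1),int(np.median(hsv[...,1][l==i])),st[i,4]))
    return out
E
python3 - <<'E'
from kin import *
for w in wands("pics/top2.png"): print(*w)
E
```

```text
[415. 224.] [ 0.4798 -0.3905] [ 0.4796 -0.3907] [0.026 0.15 ] -8.6 21 386
[201. 240.] [0.437 0.278] [0.4358 0.2778] [0.025 0.149] 19.8 20 379
[149. 257.] [0.3833 0.4382] [0.3837 0.4392] [0.028 0.149] -17.5 136 407
[403. 291.] [ 0.2721 -0.3443] [ 0.2717 -0.3457] [0.024 0.142] 76.8 202 356
```

View pics/top2.png

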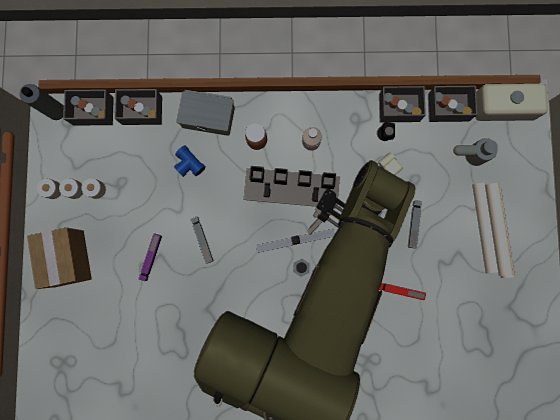

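The arm hid that corner before, and it holds no fourth wand, so there are three (A, B, C). I'll start with A, and the intermediate step turns the last joint the right way.

```bash
cat >> kin.py <<'E'
def plan(name,g,Rt,q0=None):
    q=ik(g,Rt,6,near=np.array(ctrl.get_obs()["qpos"]) if q0 is None else q0)
    print(name,delta(g,Rt),"q",[x.round(2).tolist() for x in q])
    return q[0] if q else None
def uv(a): a=np.radians(a);return np.array([np.cos(a),np.sin(a),0])
T=np.radians(45)
def pick(c,a,back=.09,z=.024,off=.04):
    u=uv(a);Rt=pickR(-u,T);g=np.r_[c,z]+u*off;return g-back*Rt[:,2],Rt
def place(i,z,zg=.024):
    return cup(i)-hy*(zg-.012)+Z*z, placeR(hy,T)
E
python3 - <<'E'
from kin import *
g,Rt=pick([.436,.278],19.8)
Rc=R.from_euler("xyz",ctrl.get_obs()["eef_rot"])
print("now",ctrl.get_obs()["qpos"].round(2) if hasattr(ctrl.get_obs()["qpos"],'round') else ctrl.get_obs()["qpos"])
plan("mid",[.42,.1,.3],(Rc*Rz(1.5)).as_matrix())
plan("pre",g,Rt)
plan("place hi",*place(3,.22))
plan("place lo",*place(3,.121))
E
```

```text
now [-0.44  0.31  1.49  0.21  1.92 -1.44]
mid [1.799, 3.359, 1.292, 0.0, 0.0, 1.5] q [[-0.07, 0.21, 1.56, 0.4, 1.83, 0.42]]
pre [-0.487, 7.467, 5.591, 0.311, -0.883, 2.33] q [[0.44, 1.07, 0.77, 0.08, 2.08, 1.68]]
place hi [-2.366, 5.473, 0.784, -0.588, 0.102, 0.911] q [[-0.2, 0.54, 1.37, 0.8, 1.4, -0.31]]
place lo [-3.457, 5.202, 2.414, -0.588, 0.102, 0.911] q [[-0.2, 0.65, 1.44, 0.83, 1.27, -0.44]]
```

Request:
move_arm([
  [0.1,1.8,3.4,1.3,0,0,0.5],
  [0.1,1.8,3.4,1.3,0,0,0.8],
  [0.1,1.8,3.4,1.3,0,0,1.1],
  [0.1,1.8,3.4,1.3,0,0,1.5],
  [0.1,1.8,3.4,1.3,0,0,1.5],
  [0.1,1.8,3.4,1.3,0,0,1.5],
  [0.1,1.8,3.4,1.3,0,0,1.5],
  [0.1,1.8,3.4,1.3,0,0,1.5],
  [0.1,1.8,3.4,1.3,0,0,1.5],
  [0.1,1.8,3.4,1.3,0,0,1.5],
  [0.1,1.8,3.4,1.3,0,0,1.5],
])

```text
time_s: 4.9
ee_pos: [0.4186, 0.104, 0.2975]
eef_rot: [-2.565, -0.176, 1.032]
force: [-0.4, 0.5, -0.2]
grip_width: 0.0515
grip_force: 0.0
```

```bash
python3 - <<'E'
from kin import *
plan("pre",*pick([.436,.278],19.8))
E
```

```text
pre [3.895, 2.56, 4.331, -0.299, -0.692, 0.916] q [[0.44, 1.07, 0.77, 0.08, 2.08, 1.68]]
```

Request:
move_arm([
  [0.1,3.9,2.56,4.33,-0.3,-0.69,0.92],
  [0.1,3.9,2.56,4.33,-0.3,-0.69,0.92],
  [0.1,3.9,2.56,4.33,-0.3,-0.69,0.92],
  [0.1,3.9,2.56,4.33,-0.3,-0.69,0.92],
  [0.1,3.9,2.56,4.33,-0.3,-0.69,0.92],
  [0.1,3.9,2.56,4.33,-0.3,-0.69,0.92],
  [0.1,3.9,2.56,4.33,-0.3,-0.69,0.92],
  [0.1,3.9,2.56,4.33,-0.3,-0.69,0.92],
  [0.1,3.9,2.56,4.33,-0.3,-0.69,0.92],
  [0.1,3.9,2.56,4.33,-0.3,-0.69,0.92],
  [0.1,3.9,2.56,4.33,-0.3,-0.69,0.92],
])

```text
time_s: 6.0
ee_pos: [0.5305, 0.3118, 0.0857]
eef_rot: [-3.136, 0.78, 0.349]
force: [0.4, 0.7, 0.6]
grip_width: 0.0519
grip_force: 0.0
```

```bash
python3 - <<'E'
from kin import *
print(ctrl.get_obs()["qpos"])
for w in wands(): print(*w)
plan("pick",*pick([.436,.278],19.8,0))
E
```

```text
[0.44222652 1.06769348 0.77026781 0.08145503 2.0797807  1.67706415]Traceback (most recent call last):
  File "<stdin>", line 3, in <module>
  File "kin.py", line 52, in wands
    v,u=np.nonzero(l==i); q=np.array([ray("top",(a,b),.024)[:2] for a,b in zip(u,v)],np.float32)
                                      ~~~^^^^^^^^^^^^^^^^^^
  File "h.py", line 11, in ray
    K,Rm,t=cam(n); d=np.array([(px[0]-K[0,2])/K[0,0],(px[1]-K[1,2])/K[1,1],1])@Rm; o=-t@Rm
           ~~~^^^
  File "h.py", line 5, in cam
    p=ctrl.camera_params(n); K=np.array(p["intrinsics"],float); return K,R.from_rotvec(np.ravel(p["rvec"])).as_matrix(),np.ravel(p["tvec"])
ValueError: time passes only in moves, steps and waits
```

```bash
sed -i '1a import functools' h.py; sed -i 's/^def cam(n)/@functools.lru_cache\ndef cam(n)/' h.py; python3 - <<'E'
from kin import *
plan("pick",*pick([.436,.278],19.8,0))
E
```

```text
pick [0.012, -0.002, 1.828, -0.003, -0.005, 0.001] q [[0.45, 1.0, 1.07, 0.08, 1.86, 1.67]]
```

Request:
move_arm([
  [0.1,0,0,0.6,0,0,0],
  [0.1,0,0,1.2,0,0,0],
  [0.1,0,0,1.6,0,0,0],
  [0.1,0,0,1.82,0,0,0],
  [0.1,0,0,1.82,0,0,0],
  [-1,0,0,1.82,0,0,0],
  [-1,0,0,1.82,0,0,0],
  [-1,0,0,1.82,0,0,0],
  [-1,0,0,1.82,0,0,0],
  [-1,0,0,1.82,0,0,0],
  [-1,0,0,1.82,0,0,0],
], grip_force=40)

```text
time_s: 7.15
ee_pos: [0.4699, 0.2902, 0.0198]
eef_rot: [-3.14, 0.784, 0.345]
force: [2.7, -0.1, 2.2]
grip_width: 0.0239
grip_force: 40.0
```

```bash
python3 - <<'E'
from kin import *
o=ctrl.get_obs();print(o["force"],o["moment"],o["grip_force"])
g,Rt=pick([.436,.278],19.8,0)
plan("lift",g+Z*.2,Rt)
E
```

```text
[ 2.68700788 -0.13210155  2.19747217] [-0.01034712 -0.14674736  0.09915552] 40.001667737960815
lift [-2.829, -0.005, -2.847, -0.002, -0.001, -0.001] q [[0.45, 0.78, 0.98, 0.09, 2.17, 1.7]]
```

Request:
move_arm([
  [-1,-0.7,0,-0.7,0,0,0],
  [-1,-1.5,0,-1.5,0,0,0],
  [-1,-2.2,0,-2.2,0,0,0],
  [-1,-2.83,0,-2.85,0,0,0],
  [-1,-2.83,0,-2.85,0,0,0],
  [-1,-2.83,0,-2.85,0,0,0],
])

```text
time_s: 7.75
ee_pos: [0.4704, 0.2902, 0.2207]
eef_rot: [-3.14, 0.783, 0.345]
force: [-0.1, 0.5, -2.3]
grip_width: 0.0237
grip_force: 40.0
```

```bash
python3 - <<'E'
from kin import *
o=ctrl.get_obs();print(o["force"],o["moment"],o["grip_width"])
g,Rt=place(3,.24)
plan("mid",[.52,.22,.27],Rt)
plan("hi",g,Rt)
E
```

```text
[-0.13118909  0.46120672 -2.284774  ] [ 0.14284573 -0.37950747  0.02031454] 0.02367575686864518
mid [-0.299, 1.591, -0.997, -0.0, 1.385, -1.236] q [[0.01, 0.22, 1.69, 0.83, 1.25, -0.17]]
hi [1.09, 4.817, -1.539, -0.0, 1.385, -1.236] q [[-0.2, 0.52, 1.35, 0.79, 1.42, -0.28]]
```

Request:
move_arm([
  [-1,-0.3,1.6,-1.0,0,1.385,-1.236],
  [-1,-0.3,1.6,-1.0,0,1.385,-1.236],
  [-1,-0.3,1.6,-1.0,0,1.385,-1.236],
  [-1,-0.3,1.6,-1.0,0,1.385,-1.236],
  [-1,-0.3,1.6,-1.0,0,1.385,-1.236],
  [-1,-0.3,1.6,-1.0,0,1.385,-1.236],
  [-1,-0.3,1.6,-1.0,0,1.385,-1.236],
  [-1,-0.3,1.6,-1.0,0,1.385,-1.236],
  [-1,-0.3,1.6,-1.0,0,1.385,-1.236],
  [-1,-0.3,1.6,-1.0,0,1.385,-1.236],
  [-1,-0.3,1.6,-1.0,0,1.385,-1.236],
  [-1,-0.3,1.6,-1.0,0,1.385,-1.236],
])

```text
time_s: 8.95
ee_pos: [0.5201, 0.2228, 0.2645]
eef_rot: [-3.105, -0.745, 1.417]
force: [0.4, 1.1, -1.7]
grip_width: 0.0234
grip_force: 40.0
```

```bash
python3 - <<'E'
from kin import *
plan("hi",*place(3,.23))
E
```

```text
hi [-2.11, 2.707, -1.01, -0.001, 0.04, -0.037] q [[-0.2, 0.53, 1.36, 0.79, 1.41, -0.29]]
```

Request:
move_arm([
  [-1,-0.7,0.9,-0.35,0,0.04,-0.037],
  [-1,-1.4,1.8,-0.7,0,0.04,-0.037],
  [-1,-1.8,2.3,-0.9,0,0.04,-0.037],
  [-1,-2.11,2.71,-1.01,0,0.04,-0.037],
  [-1,-2.11,2.71,-1.01,0,0.04,-0.037],
  [-1,-2.11,2.71,-1.01,0,0.04,-0.037],
])

```text
time_s: 9.55
ee_pos: [0.6389, 0.0946, 0.226]
eef_rot: [-3.132, -0.782, 1.46]
force: [0.2, 1.2, -1.2]
grip_width: 0.0237
grip_force: 40.0
```

```bash
python3 - <<'E'
from kin import *
plan("lo",*place(3,.121))
# measure held wand from both cameras
for n in("top","side"):
    im,d=ctrl.camera(n); cv2.imwrite(f"pics/{n}3.png",im[:,:,::-1]); np.save(f"{n}3.npy",d)
    P=cloud(n,d); g=place(3,.23)[0]; c=g+hy*.012
    for lo,hi in((.12,.16),(.16,.2),(.205,.235),(.235,.275)):
        m=(np.hypot(P[...,0]-c[0],P[...,1]-c[1])<.025)&(P[...,2]>lo)&(P[...,2]<hi)
        q=P[m]-c
        if len(q)>5: print(n,lo,len(q),"x",np.round(np.percentile(q@hx,[3,50,97]),4),"y",np.round(np.percentile(q@hy,[3,50,97]),4))
a=cv2.imread("pics/side3.png")[100:260,230:400];cv2.imwrite("pics/s3c.png",cv2.resize(a,None,fx=3.6,fy=3.6,interpolation=cv2.INTER_CUBIC))
E
```

```text
lo [-1.528, 0.016, 1.541, -0.004, 0.003, -0.005] q [[-0.2, 0.65, 1.44, 0.83, 1.27, -0.44]]
top 0.12 24 x [-0.0117 -0.0109 -0.0085] y [-0.012  -0.002   0.0092]
top 0.16 6 x [-0.0111  0.0034  0.0083] y [-0.012  -0.0114  0.0087]
top 0.205 35 x [-0.0226 -0.01    0.0238] y [-0.015  -0.0003  0.0108]
top 0.235 139 x [-0.02   -0.0018  0.0204] y [-0.0175 -0.0048  0.0104]
side 0.12 117 x [-0.0126 -0.0051  0.0099] y [-0.0167 -0.0137  0.0048]
side 0.16 117 x [-0.0123 -0.0045  0.0102] y [-0.0169 -0.013   0.0033]
side 0.205 29 x [-0.0182 -0.0071  0.0106] y [-0.0172 -0.0129 -0.0075]
```

View pics/s3c.png

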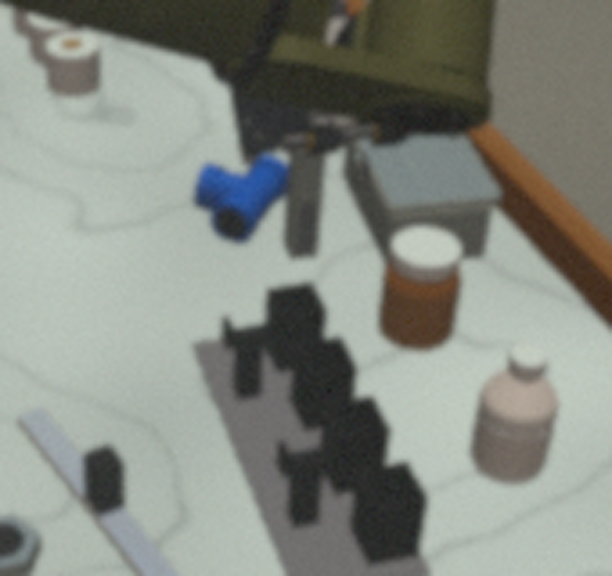

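The wand hangs vertical and is centred over the left cup to within about 1.5 mm. Next I'll lower it.

Request:
move_arm([
  [-1,-0.3,0.02,0.3,0,0,0],
  [-1,-0.6,0.02,0.6,0,0,0],
  [-1,-0.8,0.02,0.82,0,0,0],
  [-1,-1.0,0.02,1.02,0,0,0],
  [-1,-1.2,0.02,1.22,0,0,0],
  [-1,-1.4,0.02,1.42,0,0,0],
  [-1,-1.48,0.02,1.5,0,0,0],
  [-1,-1.48,0.02,1.5,0,0,0],
])

```text
time_s: 10.45
ee_pos: [0.64, 0.0949, 0.1222]
eef_rot: [-3.137, -0.782, 1.464]
force: [-0.1, -0.6, -0.9]
grip_width: 0.0232
grip_force: 40.0
```

```bash
python3 - <<'E'
from kin import *
o=ctrl.get_obs();print(o["force"],o["moment"],o["grip_width"])
plan("lo",*place(3,.121))
g,Rt=place(3,.124);plan("back",g-.09*Rt[:,2],Rt)
E
```

```text
[-0.05078    -0.62571334 -0.93691277] [-0.54028743  0.0975538  -0.02154838] 0.023174583788932317
lo [-0.071, -0.018, 0.062, -0.002, 0.003, -0.003] q [[-0.2, 0.65, 1.44, 0.83, 1.27, -0.44]]
back [-0.035, -0.022, -1.78, -0.002, 0.003, -0.003] q [[-0.3, 0.58, 1.38, 0.78, 1.42, -0.41]]
```

Request:
move_arm([
  [-1,-0.05,0,0.05,0,0,0],
  [-1,-0.05,0,0.05,0,0,0],
  [0,-0.05,0,0.05,0,0,0],
  [0,-0.05,0,0.05,0,0,0],
  [0,-0.05,0,0.05,0,0,0],
  [0,-0.05,0,-0.6,0,0,0],
  [0,-0.05,0,-1.3,0,0,0],
  [0,-0.05,0,-2.0,0,0,0],
  [0,-0.7,0,-3.0,0,0,0],
])

```text
time_s: 11.35
ee_pos: [0.6281, -0.0249, 0.2057]
eef_rot: [3.14, -0.782, 1.471]
force: [0.9, 0.5, -0.3]
grip_width: 0.0472
grip_force: 0.0
```

```bash
cat >> kin.py <<'E'
def seated():
    for n in("side",):
        im,d=ctrl.camera(n);P=cloud(n,d)
        for i in range(4):
            c=cup(i);q=P[(np.hypot(P[...,0]-c[0],P[...,1]-c[1])<.03)&(P[...,2]>.09)&(P[...,2]<.3)]
            if len(q)>10: print("cup",i,len(q),"top z",np.round(np.percentile(q[:,2],[50,97]),3),np.round((np.median(q,0)-c)[:2],3))
    return im
E
python3 - <<'E'
from kin import *
print(ctrl.get_obs()["qpos"])
seated()
for w in wands(): print(*w)
E
```

```text
[-0.38093251  0.5833974   1.32624851  0.74512483  1.51787154 -0.43417841]
cup 0 37 top z [0.259 0.272] [-0.022  0.006]
cup 3 21 top z [0.103 0.122] [-0.011  0.   ]
[415. 224.] [ 0.4799 -0.3904] [ 0.4792 -0.3904] [0.026 0.15 ] -8.7 20 393
[149. 257.] [0.3834 0.4386] [0.3842 0.4393] [0.027 0.149] -17.6 135 400
[401. 291.] [ 0.2731 -0.3399] [ 0.2728 -0.3411] [0.024 0.151] 76.8 201 381
```

```bash
python3 - <<'E'
from kin import *
g,Rt=pick([.4795,-.3905],-8.7)
plan("mid",[.55,-.25,.27],Rt)
plan("pre",g,Rt)
E
```

```text
mid [-2.351, -1.151, -4.068, 0.005, -1.186, 1.755] q [[-0.41, 0.89, 0.69, -0.25, 2.32, 1.21]]
pre [-7.076, -0.184, -3.614, 0.005, -1.186, 1.755] q []
```

```bash
sed -i 's/^def pick(c,a,back=.09,z=.024,off=.04):/def pick(c,a,back=.09,z=.024,off=.04,T=T):/; s/^def place(i,z,zg=.024):/def place(i,z,zg=.024,T=T):/' kin.py; python3 - <<'E'
from kin import *
for t in(25,30,35,40):
  for off in (.03,.04):
    T=np.radians(t);u=uv(-8.7)
    f=lambda b:[x.round(2).tolist() for x in ik(*pick([.4795,-.3905],-8.7,b,T=T,off=off),6)]
    g,Rt=pick([.4795,-.3905],-8.7,0,T=T,off=off)
    print(t,off,"pk",f(0),"pre",f(.06),"up",[len(ik(g+Z*h,Rt,6)) for h in(.05,.1,.2)],"place",[len(ik(*place(i,h,T=T),6)) for i in(1,2) for h in(.121,.22)])
E
```

```text
25 0.03 pk [[-0.64, 0.95, 1.03, -0.2, 1.55, 1.13]] pre [[-0.62, 0.94, 0.91, -0.19, 1.68, 1.12]] up [1, 1, 1] place [1, 1, 1, 1]
25 0.04 pk [[-0.63, 0.97, 1.0, -0.2, 1.57, 1.13]] pre [[-0.62, 0.97, 0.87, -0.19, 1.7, 1.12]] up [1, 1, 1] place [1, 1, 1, 1]
30 0.03 pk [[-0.63, 1.0, 0.96, -0.23, 1.65, 1.13]] pre [[-0.61, 1.01, 0.81, -0.23, 1.79, 1.12]] up [1, 1, 1] place [1, 1, 1, 1]
30 0.04 pk [[-0.62, 1.02, 0.92, -0.23, 1.67, 1.13]] pre [[-0.6, 1.04, 0.76, -0.23, 1.81, 1.12]] up [1, 1, 1] place [1, 1, 1, 1]
35 0.03 pk [[-0.62, 1.06, 0.88, -0.26, 1.76, 1.13]] pre [[-0.6, 1.09, 0.7, -0.26, 1.9, 1.11]] up [1, 1, 1] place [1, 1, 1, 1]
35 0.04 pk [[-0.61, 1.08, 0.83, -0.26, 1.78, 1.13]] pre [[-0.59, 1.12, 0.64, -0.26, 1.93, 1.11]] up [1, 1, 1] place [1, 1, 1, 1]
40 0.03 pk [[-0.61, 1.12, 0.8, -0.3, 1.86, 1.13]] pre [[-0.59, 1.18, 0.58, -0.3, 2.02, 1.09]] up [1, 1, 1] place [1, 1, 1, 1]
40 0.04 pk [[-0.6, 1.14, 0.75, -0.3, 1.88, 1.12]] pre [[-0.58, 1.21, 0.51, -0.31, 2.05, 1.09]] up [1, 1, 1] place [1, 1, 1, 1]
```

```bash
sed -i 's/^T=np.radians(45)/T=np.radians(35)/' kin.py; python3 - <<'E'
from kin import *
g,Rt=pick([.4795,-.3905],-8.7,.06)
plan("mid",[.55,-.25,.27],Rt)
plan("pre",g,Rt)
E
```

```text
mid [-2.36, -1.138, -4.061, -0.145, -1.059, 1.718] q [[-0.42, 0.77, 0.81, -0.18, 2.14, 1.25]]
pre [-7.27, -0.755, -3.383, -0.145, -1.059, 1.718] q [[-0.59, 1.12, 0.64, -0.26, 1.93, 1.11]]
```

Request:
move_arm([
  [0.1,-2.36,-1.14,-4.06,-0.145,-1.06,1.72],
  [0.1,-2.36,-1.14,-4.06,-0.145,-1.06,1.72],
  [0.1,-2.36,-1.14,-4.06,-0.145,-1.06,1.72],
  [0.1,-2.36,-1.14,-4.06,-0.145,-1.06,1.72],
  [0.1,-2.36,-1.14,-4.06,-0.145,-1.06,1.72],
  [0.1,-2.36,-1.14,-4.06,-0.145,-1.06,1.72],
  [0.1,-2.36,-1.14,-4.06,-0.145,-1.06,1.72],
  [0.1,-2.36,-1.14,-4.06,-0.145,-1.06,1.72],
  [0.1,-2.36,-1.14,-4.06,-0.145,-1.06,1.72],
  [0.1,-2.36,-1.14,-4.06,-0.145,-1.06,1.72],
  [0.1,-2.36,-1.14,-4.06,-0.145,-1.06,1.72],
  [0.1,-2.36,-1.14,-4.06,-0.145,-1.06,1.72],
])

```text
time_s: 12.65
ee_pos: [0.5481, -0.2446, 0.264]
eef_rot: [-3.016, 0.488, 0.062]
force: [-0.2, -0.1, 0.4]
grip_width: 0.0515
grip_force: 0.0
```

```bash
python3 - <<'E'
from kin import *
plan("pre",*pick([.4795,-.3905],-8.7,.06))
im=seated()
cv2.imwrite("pics/side4.png",im[:,:,::-1])
for w in wands(): print(*w)
a=cv2.imread("pics/side4.png")[130:350,230:400];cv2.imwrite("pics/s4c.png",cv2.resize(a,None,fx=2.7,fy=2.7,interpolation=cv2.INTER_CUBIC))
E
```

```text
pre [1.694, 3.547, 3.094, -0.014, -0.11, 0.19] q [[-0.59, 1.12, 0.64, -0.26, 1.93, 1.11]]
cup 3 212 top z [0.129 0.156] [-0.003 -0.013]
[415. 224.] [ 0.4799 -0.3903] [ 0.479  -0.3906] [0.026 0.15 ] -8.7 20 386
[149. 257.] [0.3835 0.4392] [0.3844 0.4392] [0.028 0.149] -17.7 135 397
[402. 291.] [ 0.2721 -0.344 ] [ 0.2719 -0.345 ] [0.024 0.143] 77.0 201 359
```

View pics/s4c.png

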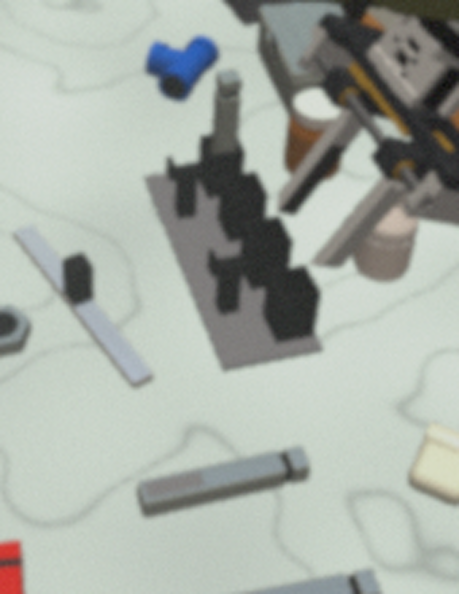

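Wand A stands seated in the left cup, with its top at 0.156 m as expected. B and C are untouched, so I'll go on to C.

Request:
move_arm([
  [0.1,0.5,1.1,0.9,-0.014,-0.11,0.19],
  [0.1,1.0,2.0,1.8,-0.014,-0.11,0.19],
  [0.1,1.4,2.8,2.5,-0.014,-0.11,0.19],
  [0.1,1.69,3.55,3.09,-0.014,-0.11,0.19],
  [0.1,1.69,3.55,3.09,-0.014,-0.11,0.19],
  [0.1,1.69,3.55,3.09,-0.014,-0.11,0.19],
  [0.1,1.69,3.55,3.09,-0.014,-0.11,0.19],
])

```text
time_s: 13.45
ee_pos: [0.5505, -0.4017, 0.0676]
eef_rot: [-3.134, 0.608, -0.143]
force: [0.4, -0.3, 0.7]
grip_width: 0.0512
grip_force: 0.0
```

```bash
python3 - <<'E'
from kin import *
plan("pick",*pick([.4795,-.3905],-8.7,0))
E
```

```text
pick [-0.025, -0.003, 1.18, -0.003, -0.003, 0.007] q [[-0.61, 1.08, 0.83, -0.26, 1.78, 1.13]]
```

Request:
move_arm([
  [0.1,0,0,0.5,0,0,0],
  [0.1,-0.02,0,0.9,0,0,0],
  [0.1,-0.02,0,1.18,0,0,0],
  [0.1,-0.02,0,1.18,0,0,0],
  [-1,-0.02,0,1.18,0,0,0],
  [-1,-0.02,0,1.18,0,0,0],
  [-1,-0.02,0,1.18,0,0,0],
  [-1,-0.02,0,1.18,0,0,0],
  [-1,-0.02,0,1.18,0,0,0],
  [-1,-0.02,0,1.18,0,0,0],
], grip_force=40)

```text
time_s: 14.45
ee_pos: [0.5172, -0.3963, 0.0213]
eef_rot: [-3.138, 0.607, -0.147]
force: [2.7, 0.5, 5.4]
grip_width: 0.0233
grip_force: 39.9
```

```bash
python3 - <<'E'
from kin import *
g,Rt=pick([.4795,-.3905],-8.7,0)
plan("lift",g+Z*.22,Rt)
E
```

```text
lift [-2.51, -0.014, -3.579, -0.001, -0.004, 0.004] q [[-0.61, 0.91, 0.65, -0.3, 2.13, 1.02]]
```

Request:
move_arm([
  [-1,-0.6,0,-0.8,0,0,0],
  [-1,-1.2,0,-1.7,0,0,0],
  [-1,-1.8,0,-2.6,0,0,0],
  [-1,-2.5,0,-3.58,0,0,0],
  [-1,-2.5,0,-3.58,0,0,0],
  [-1,-2.5,0,-3.58,0,0,0],
])

```text
time_s: 15.05
ee_pos: [0.5168, -0.3972, 0.2419]
eef_rot: [-3.14, 0.603, -0.148]
force: [0.2, -1.4, -1.7]
grip_width: 0.0234
grip_force: 39.8
```

```bash
python3 - <<'E'
from kin import *
o=ctrl.get_obs();print(o["force"],o["grip_width"])
g,Rt=place(2,.235,zg=.025)
plan("mid",[.52,-.2,.27],Rt)
plan("hi",g,Rt)
E
```

```text
[ 0.21674617 -1.35535465 -1.69383863] 0.023429271316180098
mid [-0.716, -3.992, -0.114, 0.31, 1.181, -1.728] q [[-0.74, 0.56, 1.3, 0.76, 1.88, -0.63]]
hi [0.962, -8.583, -0.414, 0.31, 1.181, -1.728] q [[-0.36, 0.58, 1.35, 0.91, 1.56, -0.44]]
```

Request:
move_arm([
  [-1,-0.72,-4,-0.11,0.31,1.18,-1.73],
  [-1,-0.72,-4,-0.11,0.31,1.18,-1.73],
  [-1,-0.72,-4,-0.11,0.31,1.18,-1.73],
  [-1,-0.72,-4,-0.11,0.31,1.18,-1.73],
  [-1,-0.72,-4,-0.11,0.31,1.18,-1.73],
  [-1,-0.72,-4,-0.11,0.31,1.18,-1.73],
  [-1,-0.72,-4,-0.11,0.31,1.18,-1.73],
  [-1,-0.72,-4,-0.11,0.31,1.18,-1.73],
  [-1,-0.72,-4,-0.11,0.31,1.18,-1.73],
  [-1,-0.72,-4,-0.11,0.31,1.18,-1.73],
  [-1,-0.72,-4,-0.11,0.31,1.18,-1.73],
  [-1,-0.72,-4,-0.11,0.31,1.18,-1.73],
])

```text
time_s: 16.25
ee_pos: [0.5195, -0.1951, 0.2629]
eef_rot: [-2.905, -0.757, 1.103]
force: [-0.3, 1.2, -0.3]
grip_width: 0.0238
grip_force: 39.8
```

```bash
python3 - <<'E'
from kin import *
plan("hi",*place(2,.235,zg=.025))
E
```

```text
hi [3.098, 0.941, 3.653, 0.042, 0.171, -0.26] q [[-0.36, 0.58, 1.35, 0.91, 1.56, -0.44]]
```

Request:
move_arm([
  [-1,0,0,0,0.042,0.17,-0.26],
  [-1,0.5,0.2,0.5,0.042,0.17,-0.26],
  [-1,1.0,0.3,1.2,0.042,0.17,-0.26],
  [-1,1.6,0.5,1.9,0.042,0.17,-0.26],
  [-1,2.2,0.7,2.6,0.042,0.17,-0.26],
  [-1,2.8,0.85,3.3,0.042,0.17,-0.26],
  [-1,3.1,0.94,3.65,0.042,0.17,-0.26],
  [-1,3.1,0.94,3.65,0.042,0.17,-0.26],
  [-1,3.1,0.94,3.65,0.042,0.17,-0.26],
])

```text
time_s: 17.15
ee_pos: [0.6313, 0.0193, 0.2311]
eef_rot: [-3.132, -0.954, 1.459]
force: [0.2, -0.2, -1.0]
grip_width: 0.0237
grip_force: 39.8
```

```bash
cat >> kin.py <<'E'
def held(i):
    o=ctrl.get_obs();Rc=R.from_euler("xyz",o["eef_rot"]).as_matrix();zt=o["ee_pos"][2]
    im,d=ctrl.camera("side");P=cloud("side",d);c=cup(i)
    for lo,hi in((zt-.105,zt-.07),(zt-.07,zt-.03)):
        q=P[(np.hypot(P[...,0]-c[0],P[...,1]-c[1])<.03)&(P[...,2]>lo)&(P[...,2]<hi)]-c
        if len(q)>5:print(len(q),"x",np.round(np.percentile(q@hx,[3,50,97]),4),"y",np.round(np.percentile(q@hy,[3,50,97]),4))
E
python3 - <<'E'
from kin import *
held(2); plan("lo",*place(2,.121,zg=.025))
E
```

```text
108 x [-0.0115 -0.003   0.0111] y [-0.0165 -0.0134  0.0009]
96 x [-0.0113 -0.0033  0.0111] y [-0.017  -0.0137  0.0044]
lo [-1.84, 0.005, 1.329, -0.001, 0.006, -0.005] q [[-0.36, 0.72, 1.41, 0.93, 1.44, -0.6]]
```

Request:
move_arm([
  [-1,-0.4,0,0.29,0,0.006,-0.005],
  [-1,-0.8,0,0.58,0,0.006,-0.005],
  [-1,-1.0,0,0.72,0,0.006,-0.005],
  [-1,-1.2,0,0.87,0,0.006,-0.005],
  [-1,-1.45,0,1.05,0,0.006,-0.005],
  [-1,-1.65,0,1.19,0,0.006,-0.005],
  [-1,-1.8,0,1.3,0,0.006,-0.005],
  [-1,-1.8,0,1.3,0,0.006,-0.005],
])

```text
time_s: 18.0
ee_pos: [0.6318, 0.0202, 0.1212]
eef_rot: [3.139, -0.961, 1.472]
force: [0.2, 0.5, -1.6]
grip_width: 0.0235
grip_force: 39.9
```

```bash
python3 - <<'E'
from kin import *
o=ctrl.get_obs();print(o["force"]); plan("lo",*place(2,.121,zg=.025))
E
```

```text
[ 0.17648203  0.45795281 -1.56792689]
lo [-0.058, -0.009, 0.025, -0.0, -0.001, 0.002] q [[-0.36, 0.72, 1.41, 0.93, 1.44, -0.6]]
```

Release, back off along the tool, then carry on up and away.

Request:
move_arm([
  [-1,-0.05,0,0.03,0,0,0],
  [0,-0.05,0,0.03,0,0,0],
  [0,-0.05,0,0.03,0,0,0],
  [0,-0.05,0,0.03,0,0,0],
  [0,-0.05,0,-0.6,0,0,0],
  [0,-0.05,0,-1.3,0,0,0],
  [0,0,0,-2.0,0,0,0],
  [0,0.8,0,-3,0,0,0],
  [0,1.6,0,-4,0,0,0],
  [0,1.6,0,-4,0,0,0],
])

```text
time_s: 19.0
ee_pos: [0.6194, -0.0983, 0.3062]
eef_rot: [3.131, -0.958, 1.477]
force: [-0.5, 0.1, -0.4]
grip_width: 0.0468
grip_force: 0.0
```

```bash
python3 - <<'E'
from kin import *
seated()
for w in wands(): print(*w)
g,Rt=pick([.4808,-.269],-5.6,.06)
plan("mid",[.52,-.12,.3],Rt)
plan("pre",g,Rt)
E
```

```text
cup 2 231 top z [0.129 0.156] [-0.002 -0.011]
cup 3 211 top z [0.13  0.156] [-0.003 -0.013]
[149. 257.] [0.3836 0.4391] [0.3839 0.4394] [0.026 0.149] -17.5 134 395
[412. 293.] [ 0.2652 -0.3733] [ 0.2649 -0.3739] [0.024 0.083] 77.6 180 209
mid [-0.522, -2.0, -0.409, -0.287, -1.216, 1.682] q [[-0.25, 0.58, 1.06, -0.1, 2.11, 1.39]]
pre [-5.988, -1.027, -0.275, -0.287, -1.216, 1.682] q [[-0.44, 0.96, 0.95, -0.2, 1.81, 1.24]]
```

Request:
move_arm([
  [0.1,-0.5,-2,-0.4,-0.29,-1.22,1.68],
  [0.1,-0.5,-2,-0.4,-0.29,-1.22,1.68],
  [0.1,-0.5,-2,-0.4,-0.29,-1.22,1.68],
  [0.1,-0.5,-2,-0.4,-0.29,-1.22,1.68],
  [0.1,-0.5,-2,-0.4,-0.29,-1.22,1.68],
  [0.1,-0.5,-2,-0.4,-0.29,-1.22,1.68],
  [0.1,-0.5,-2,-0.4,-0.29,-1.22,1.68],
  [0.1,-0.5,-2,-0.4,-0.29,-1.22,1.68],
  [0.1,-0.5,-2,-0.4,-0.29,-1.22,1.68],
  [0.1,-0.5,-2,-0.4,-0.29,-1.22,1.68],
  [0.1,-0.5,-2,-0.4,-0.29,-1.22,1.68],
  [0.1,-0.5,-2,-0.4,-0.29,-1.22,1.68],
])

```text
time_s: 20.3
ee_pos: [0.5167, -0.1171, 0.2922]
eef_rot: [-2.976, 0.43, 0.157]
force: [-0.2, 0.0, -0.1]
grip_width: 0.052
grip_force: 0.0
```

```bash
python3 - <<'E'
from kin import *
for w in wands(): print(*w)
im,d=ctrl.camera("side");P=cloud("side",d)
m=((P[...,2]>.012)&(P[...,2]<.035)&(P[...,0]>.37)&(P[...,0]<.6)&(P[...,1]<-.15)&(P[...,1]>-.5)).astype(np.uint8)
n,l,st,ce=cv2.connectedComponentsWithStats(m)
for i in range(1,n):
    if st[i,4]>100:
        q=P[(l==i)&(P[...,2]>.019)][:,:2].astype(np.float32);c,wh,a=cv2.minAreaRect(q);w,V=np.linalg.eigh(np.cov(q.T));ax=V[:,1]*np.sign(V[0,1])
        print(st[i,4],ce[i],c,q.mean(0),wh,a,np.degrees(np.arctan2(ax[1],ax[0])))
plan("pre",*pick([.4808,-.269],-5.6,.06))
E
```

```text
[376. 224.] [ 0.4815 -0.2694] [ 0.4804 -0.2694] [0.025 0.149] -5.5 20 381
[149. 257.] [0.3836 0.4392] [0.3837 0.4392] [0.027 0.149] -17.4 135 403
[401. 291.] [ 0.273  -0.3402] [ 0.2729 -0.3409] [0.024 0.151] 76.8 202 380
699 [312.00572246 306.67095851] (0.4792135953903198, -0.2743552029132843) [ 0.47742105 -0.27527988] (0.02701132744550705, 0.1489018201828003) 84.4639663696289 -5.327294370224299
pre [2.003, 3.878, 3.353, -0.038, -0.16, 0.24] q [[-0.44, 0.96, 0.95, -0.2, 1.81, 1.24]]
```

B has not moved: (0.481, -0.2695), -5.5°.

Request:
move_arm([
  [0.1,0.5,1.0,0.8,-0.038,-0.16,0.24],
  [0.1,1.0,2.0,1.7,-0.038,-0.16,0.24],
  [0.1,1.6,3.0,2.6,-0.038,-0.16,0.24],
  [0.1,2.0,3.88,3.35,-0.038,-0.16,0.24],
  [0.1,2.0,3.88,3.35,-0.038,-0.16,0.24],
  [0.1,2.0,3.88,3.35,-0.038,-0.16,0.24],
  [0.1,2.0,3.88,3.35,-0.038,-0.16,0.24],
  [0.1,2.0,3.88,3.35,-0.038,-0.16,0.24],
])

```text
time_s: 21.2
ee_pos: [0.5524, -0.2769, 0.0722]
eef_rot: [-3.138, 0.604, -0.096]
force: [-0.2, -0.0, 0.5]
grip_width: 0.0514
grip_force: 0.0
```

```bash
python3 - <<'E'
from kin import *
plan("pick",*pick([.481,-.2695],-5.5,0))
E
```

```text
pick [0.023, -0.006, 1.254, -0.004, -0.007, 0.0] q [[-0.46, 0.94, 1.1, -0.21, 1.68, 1.25]]
```

Request:
move_arm([
  [0.1,0,0,0.5,0,0,0],
  [0.1,0.02,0,0.9,0,0,0],
  [0.1,0.02,0,1.25,0,0,0],
  [0.1,0.02,0,1.25,0,0,0],
  [-1,0.02,0,1.25,0,0,0],
  [-1,0.02,0,1.25,0,0,0],
  [-1,0.02,0,1.25,0,0,0],
  [-1,0.02,0,1.25,0,0,0],
  [-1,0.02,0,1.25,0,0,0],
  [-1,0.02,0,1.25,0,0,0],
], grip_force=40)

```text
time_s: 22.2
ee_pos: [0.5184, -0.2738, 0.0203]
eef_rot: [-3.141, 0.605, -0.099]
force: [1.4, 0.8, 5.7]
grip_width: 0.0238
grip_force: 39.9
```

```bash
python3 - <<'E'
from kin import *
g,Rt=pick([.481,-.2695],-5.5,0)
plan("lift",g+Z*.22,Rt)
E
```

```text
lift [-2.504, -0.017, -3.608, -0.002, -0.006, -0.002] q [[-0.46, 0.73, 0.95, -0.23, 2.03, 1.17]]
```

Request:
move_arm([
  [-1,-0.6,0,-0.8,0,0,0],
  [-1,-1.2,0,-1.7,0,0,0],
  [-1,-1.8,0,-2.6,0,0,0],
  [-1,-2.5,0,-3.6,0,0,0],
  [-1,-2.5,0,-3.6,0,0,0],
  [-1,-2.5,0,-3.6,0,0,0],
])

```text
time_s: 22.8
ee_pos: [0.5182, -0.2741, 0.2416]
eef_rot: [3.141, 0.6, -0.1]
force: [0.0, 0.3, -2.4]
grip_width: 0.0234
grip_force: 39.9
```

```bash
python3 - <<'E'
from kin import *
o=ctrl.get_obs();print(o["force"],o["grip_width"])
g,Rt=place(1,.235)
plan("mid",[.52,-.2,.27],Rt)
plan("hi",g,Rt)
E
```

```text
[ 0.00398787  0.31729571 -2.42907757] 0.023352272339004537
mid [-0.381, -1.56, -0.359, 0.305, 1.204, -1.677] q [[-0.74, 0.56, 1.3, 0.76, 1.88, -0.63]]
hi [1.477, -4.59, -0.785, 0.305, 1.204, -1.677] q [[-0.47, 0.62, 1.29, 0.88, 1.66, -0.48]]
```

Request:
move_arm([
  [-1,-0.38,-1.56,-0.36,0.305,1.2,-1.68],
  [-1,-0.38,-1.56,-0.36,0.305,1.2,-1.68],
  [-1,-0.38,-1.56,-0.36,0.305,1.2,-1.68],
  [-1,-0.38,-1.56,-0.36,0.305,1.2,-1.68],
  [-1,-0.38,-1.56,-0.36,0.305,1.2,-1.68],
  [-1,-0.38,-1.56,-0.36,0.305,1.2,-1.68],
  [-1,-0.38,-1.56,-0.36,0.305,1.2,-1.68],
  [-1,-0.38,-1.56,-0.36,0.305,1.2,-1.68],
  [-1,-0.38,-1.56,-0.36,0.305,1.2,-1.68],
  [-1,-0.38,-1.56,-0.36,0.305,1.2,-1.68],
  [-1,-0.38,-1.56,-0.36,0.305,1.2,-1.68],
  [-1,-0.38,-1.56,-0.36,0.305,1.2,-1.68],
])

```text
time_s: 24.0
ee_pos: [0.5196, -0.1957, 0.2627]
eef_rot: [-2.924, -0.773, 1.139]
force: [-0.2, 0.2, -1.6]
grip_width: 0.024
grip_force: 39.9
```

```bash
python3 - <<'E'
from kin import *
plan("hi",*place(1,.235))
E
```

```text
hi [2.041, 1.301, 2.622, 0.034, 0.161, -0.231] q [[-0.47, 0.62, 1.29, 0.88, 1.66, -0.48]]
```

Request:
move_arm([
  [-1,0,0,0,0.034,0.16,-0.23],
  [-1,0.4,0.2,0.5,0.034,0.16,-0.23],
  [-1,0.9,0.5,1.1,0.034,0.16,-0.23],
  [-1,1.3,0.8,1.7,0.034,0.16,-0.23],
  [-1,1.7,1.1,2.2,0.034,0.16,-0.23],
  [-1,2.04,1.3,2.62,0.034,0.16,-0.23],
  [-1,2.04,1.3,2.62,0.034,0.16,-0.23],
  [-1,2.04,1.3,2.62,0.034,0.16,-0.23],
])

```text
time_s: 24.8
ee_pos: [0.6236, -0.0541, 0.2313]
eef_rot: [-3.132, -0.955, 1.457]
force: [-0.2, 0.4, -1.8]
grip_width: 0.0238
grip_force: 39.9
```

```bash
python3 - <<'E'
from kin import *
held(1); plan("lo",*place(1,.121))
E
```

```text
116 x [-0.0121 -0.004   0.0103] y [-0.0167 -0.0135  0.0023]
73 x [-0.0109 -0.0016  0.0106] y [-0.016  -0.0135 -0.0035]
lo [-1.845, 0.01, 1.329, 0.0, 0.006, -0.006] q [[-0.47, 0.76, 1.35, 0.87, 1.53, -0.64]]
```

Request:
move_arm([
  [-1,-0.4,0,0.29,0,0.006,-0.006],
  [-1,-0.8,0,0.58,0,0.006,-0.006],
  [-1,-1.0,0,0.72,0,0.006,-0.006],
  [-1,-1.2,0,0.87,0,0.006,-0.006],
  [-1,-1.45,0,1.05,0,0.006,-0.006],
  [-1,-1.65,0,1.19,0,0.006,-0.006],
  [-1,-1.8,0,1.3,0,0.006,-0.006],
  [-1,-1.84,0,1.33,0,0.006,-0.006],
  [-1,-1.84,0,1.33,0,0.006,-0.006],
])

```text
time_s: 25.75
ee_pos: [0.6242, -0.0535, 0.1202]
eef_rot: [3.135, -0.961, 1.474]
force: [-1.1, -1.3, 3.6]
grip_width: 0.0235
grip_force: 39.9
```

```bash
python3 - <<'E'
from kin import *
o=ctrl.get_obs();print(o["force"]); plan("lo",*place(1,.121))
E
```

```text
[-1.0974723  -1.29370452  3.57330467]
lo [-0.041, -0.01, 0.015, 0.001, -0.001, 0.003] q [[-0.47, 0.76, 1.35, 0.87, 1.53, -0.64]]
```

Request:
move_arm([
  [0,0,0,0,0,0,0],
  [0,0,0,0,0,0,0],
  [0,0,0,0,0,0,0],
  [0,0,0,-0.6,0,0,0],
  [0,0,0,-1.3,0,0,0],
  [0,0,0,-2.0,0,0,0],
  [0,0.8,0,-3,0,0,0],
  [0,1.6,0,-4,0,0,0],
  [0,1.6,0,-4,0,0,0],
])

```text
time_s: 26.65
ee_pos: [0.6113, -0.1718, 0.304]
eef_rot: [3.13, -0.958, 1.478]
force: [-0.1, -0.9, 0.2]
grip_width: 0.0465
grip_force: 0.0
```

```bash
python3 - <<'E'
from kin import *
im=seated()
o=ctrl.get_obs();print(o["qpos"])
im,d=ctrl.camera("top");P=cloud("top",d);cv2.imwrite("pics/top5.png",im[:,:,::-1])
# bar: height band & area
A=(P[...,0]>.35)&(P[...,0]<.5)&(P[...,1]>-.17)&(P[...,1]<.15)
sat=cv2.cvtColor(im,cv2.COLOR_RGB2HSV)
m=(A&(P[...,2]>.007)&(P[...,2]<.016)).astype(np.uint8);n,l,st,ce=cv2.connectedComponentsWithStats(m);i=1+st[1:,4].argmax()
v,u=np.nonzero(l==i);q=np.array([ray("top",(a,b),.01)[:2] for a,b in zip(u,v)],np.float32)
c,wh,a=cv2.minAreaRect(q);w,V=np.linalg.eigh(np.cov(q.T));ax=V[:,1]*np.sign(V[1,1]);print("bar",st[i,4],c,q.mean(0),wh,a,np.degrees(np.arctan2(ax[1],ax[0])))
m=A&(P[...,2]>.045)&(P[...,2]<.075);v,u=np.nonzero(m);q=np.array([ray("top",(a,b),.06)[:2] for a,b in zip(u,v)],np.float32);print("grip",len(q),q.mean(0),cv2.minAreaRect(q),P[m][:,2].mean())
E
```

```text
cup 1 253 top z [0.129 0.157] [-0.003 -0.011]
cup 2 169 top z [0.12  0.147] [-0.004 -0.012]
cup 3 44 top z [0.099 0.11 ] [-0.006 -0.013]
[-0.62680267  0.66533442  1.03804596  0.84911629  1.89999677 -0.43792305]
bar 227 (0.41860899329185486, 0.050786588340997696) [0.4187023  0.05092731] (0.02796241268515587, 0.11345713585615158) 8.961971282958984 100.68905734608884
grip 61 [ 0.43215096 -0.0156165 ] ((0.43209683895111084, -0.015841171145439148), (0.023924916982650757, 0.023329662159085274), 10.75041389465332) 0.05967077814514625
```

```bash
cat >> kin.py <<'E'
def down(y): return rot(-Z,y)
BG=[.4321,-.0157];by=uv(100.9)
rest=np.r_[HC,0]-.052*hx
E
python3 - <<'E'
from kin import *
for s in(1,-1):
    print(s);q=plan("above",[*BG,.16],down(s*by));q=plan("pk",[*BG,.042],down(s*by));plan("place",rest+Z*.112,down(s*hy));plan("hi",rest+Z*.2,down(s*hy))
E
```

```text
1
above [-0.831, -3.922, 3.935, 0.887, -0.647, -1.698] q [[-0.12, 0.11, 1.91, -0.0, 1.12, -1.88]]
pk [-2.759, -3.943, 5.296, 0.887, -0.647, -1.698] q [[-0.12, 0.31, 2.0, -0.0, 0.83, -1.88]]
place [-1.325, -1.081, 4.946, 0.752, -0.739, -1.435] q [[-0.07, 0.47, 1.56, -0.0, 1.11, -1.54]]
hi [0.114, -1.065, 3.932, 0.752, -0.739, -1.435] q [[-0.07, 0.38, 1.47, -0.0, 1.29, -1.54]]
-1
above [-0.831, -3.922, 3.935, -0.601, -0.825, 1.177] q [[-0.12, 0.11, 1.91, 0.0, 1.12, 1.26]]
pk [-2.759, -3.943, 5.296, -0.601, -0.825, 1.177] q [[-0.12, 0.31, 2.0, 0.0, 0.83, 1.26]]
place [-1.325, -1.081, 4.946, -0.74, -0.753, 1.443] q [[-0.07, 0.47, 1.56, 0.0, 1.11, 1.6]]
hi [0.114, -1.065, 3.932, -0.74, -0.753, 1.443] q [[-0.07, 0.38, 1.47, -0.0, 1.29, 1.6]]
```

Request:
move_arm([
  [0,1.13,-3.9,2.55,-0.6,-0.825,1.18],
  [0,1.13,-3.9,2.55,-0.6,-0.825,1.18],
  [0,1.13,-3.9,2.55,-0.6,-0.825,1.18],
  [0,1.13,-3.9,2.55,-0.6,-0.825,1.18],
  [0,1.13,-3.9,2.55,-0.6,-0.825,1.18],
  [0,1.13,-3.9,2.55,-0.6,-0.825,1.18],
  [0,1.13,-3.9,2.55,-0.6,-0.825,1.18],
  [0,1.13,-3.9,2.55,-0.6,-0.825,1.18],
  [0,1.13,-3.9,2.55,-0.6,-0.825,1.18],
  [0,1.13,-3.9,2.55,-0.6,-0.825,1.18],
  [0,1.13,-3.9,2.55,-0.6,-0.825,1.18],
  [0,1.13,-3.9,2.55,-0.6,-0.825,1.18],
])

```text
time_s: 27.95
ee_pos: [0.4315, -0.0136, 0.2715]
eef_rot: [-3.136, 0.009, 0.191]
force: [0.0, 0.3, -0.1]
grip_width: 0.047
grip_force: 0.0
```

```bash
python3 - <<'E'
from kin import *
im=seated();cv2.imwrite("pics/side6.png",im[:,:,::-1])
im,d=ctrl.camera("top");cv2.imwrite("pics/top6.png",im[:,:,::-1])
plan("above",[*BG,.1],down(-by))
E
```

```text
cup 1 256 top z [0.13  0.156] [-0.003 -0.011]
cup 2 231 top z [0.13  0.157] [-0.002 -0.011]
cup 3 210 top z [0.13  0.156] [-0.003 -0.012]
above [0.034, 0.061, 3.534, -0.008, 0.007, 0.003] q [[-0.12, 0.2, 1.97, -0.0, 0.97, 1.26]]
```

View pics/side6.png

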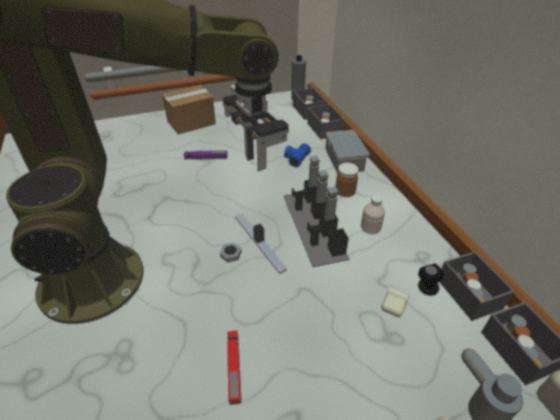

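All three stand in cups at (315,170), (323,187) and (332,205), with tops at 0.156 m. No chrome wand is left on the table, so I'll pick up the bar.

Request:
move_arm([
  [0,0.03,0.06,0.9,-0.008,0.007,0],
  [0,0.03,0.06,1.8,-0.008,0.007,0],
  [0,0.03,0.06,2.7,-0.008,0.007,0],
  [0,0.03,0.06,3.5,-0.008,0.007,0],
  [0,0.03,0.06,4.1,-0.008,0.007,0],
  [0,0.03,0.06,4.5,-0.008,0.007,0],
  [0,0.03,0.06,4.68,-0.008,0.007,0],
  [0,0.03,0.06,4.68,-0.008,0.007,0],
  [-1,0.03,0.06,4.68,-0.008,0.007,0],
  [-1,0.03,0.06,4.68,-0.008,0.007,0],
  [-1,0.03,0.06,4.68,-0.008,0.007,0],
  [-1,0.03,0.06,4.68,-0.008,0.007,0],
], grip_force=30)

```text
time_s: 29.25
ee_pos: [0.4321, -0.0162, 0.0393]
eef_rot: [3.139, -0.002, 0.19]
force: [-1.2, -1.2, 7.9]
grip_width: 0.0236
grip_force: 30.0
```

Request:
move_arm([
  [-1,0,0,0,0,0,0],
  [-1,0,0,-0.8,0,0,0],
  [-1,0,0,-1.6,0,0,0],
  [-1,0,0,-2.4,0,0,0],
  [-1,0,0,-2.4,0,0,0],
])

```text
time_s: 29.75
ee_pos: [0.4335, -0.0161, 0.1632]
eef_rot: [3.138, -0.008, 0.19]
force: [-0.6, -0.2, -1.9]
grip_width: 0.0241
grip_force: 30.0
```

```bash
python3 - <<'E'
from kin import *
o=ctrl.get_obs();print(o["force"])
plan("hi",rest+Z*.16,down(-hy))
E
```

```text
[-0.57768501 -0.22996484 -1.86447188]
hi [2.855, 0.291, 0.187, 0.003, -0.008, 0.293] q [[-0.07, 0.42, 1.52, 0.0, 1.21, 1.6]]
```

Request:
move_arm([
  [-1,0.7,0.1,0,0,-0.008,0.14],
  [-1,1.4,0.15,0.05,0,-0.008,0.293],
  [-1,2.1,0.2,0.1,0,-0.008,0.293],
  [-1,2.6,0.28,0.19,0,-0.008,0.293],
  [-1,2.86,0.29,0.19,0,-0.008,0.293],
  [-1,2.86,0.29,0.19,0,-0.008,0.293],
  [-1,2.86,0.29,0.19,0,-0.008,0.293],
])

```text
time_s: 30.45
ee_pos: [0.574, -0.0032, 0.1481]
eef_rot: [3.139, 0.009, -0.103]
force: [-0.4, 0.5, -2.4]
grip_width: 0.0239
grip_force: 30.0
```

```bash
python3 - <<'E'
from kin import *
o=ctrl.get_obs();print(o["force"])
plan("lo",rest+Z*.114,down(-hy))
im,d=ctrl.camera("side");P=cloud("side",d);cv2.imwrite("pics/side7.png",im[:,:,::-1])
q=P[(P[...,2]>.11)&(P[...,2]<.14)]-rest; q=q[(np.abs(q@hx)<.03)&(np.abs(q@hy)<.15)]
y=q@hy
for a,b in((-.14,-.05),(.05,.14)):
    k=(y>a)&(y<b); 
    if k.sum()>5: print(k.sum(),"x",np.round(np.percentile((q@hx)[k],[3,50,97]),4),"z",np.round(np.percentile(q[k,2],[3,50,97]),4))
print("y range",np.percentile(y,[1,99]))
a=im[150:280,230:380,::-1];cv2.imwrite("pics/s7c.png",cv2.resize(a,None,fx=4,fy=4,interpolation=cv2.INTER_CUBIC))
E
```

```text
[-0.41423648  0.53875531 -2.42272588]
lo [0.059, -0.002, 0.782, 0.003, 0.009, -0.0] q [[-0.07, 0.47, 1.56, 0.0, 1.11, 1.6]]
226 x [-0.0159 -0.0054  0.0068] z [0.1124 0.118  0.1203]
129 x [-0.0169 -0.0076  0.0047] z [0.1133 0.118  0.1207]
y range [-0.1270146   0.11881992]
```

View pics/s7c.png

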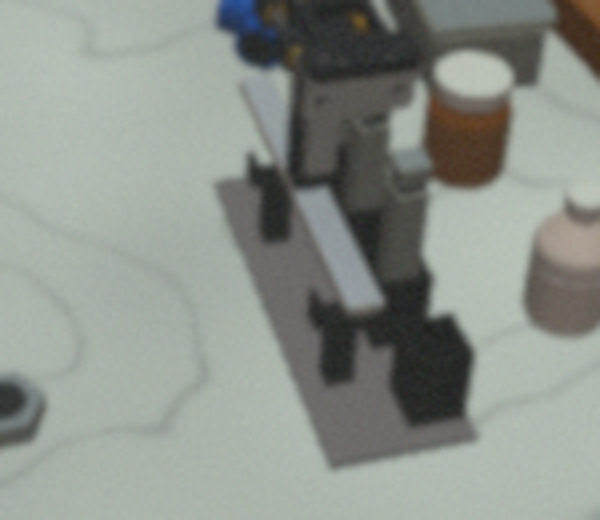

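Request:
move_arm([
  [-1,0.08,0,0,0.003,0.009,0],
  [-1,0.08,0,0.2,0.003,0.009,0],
  [-1,0.08,0,0.35,0.003,0.009,0],
  [-1,0.08,0,0.45,0.003,0.009,0],
  [-1,0.08,0,0.52,0.003,0.009,0],
  [-1,0.08,0,0.58,0.003,0.009,0],
  [-1,0.08,0,0.58,0.003,0.009,0],
])

```text
time_s: 31.2
ee_pos: [0.5784, -0.0037, 0.1197]
eef_rot: [-3.141, -0.001, -0.103]
force: [0.1, 0.2, -2.2]
grip_width: 0.0236
grip_force: 30.0
```

```bash
python3 - <<'E'
from kin import *
o=ctrl.get_obs();print(o["force"],o["moment"])
plan("lo",rest+Z*.114,down(-hy))
E
```

```text
[ 0.14351901  0.24911669 -2.19444205] [ 0.05805406  0.17023288 -0.01822343]
lo [-0.037, -0.001, 0.213, -0.0, -0.001, -0.0] q [[-0.07, 0.47, 1.56, -0.0, 1.11, 1.6]]
```

Request:
move_arm([
  [-1,0,0,0.08,0,0,0],
  [-1,0,0,0.15,0,0,0],
  [-1,0,0,0.2,0,0,0],
  [-1,0,0,0.2,0,0,0],
])

```text
time_s: 31.6
ee_pos: [0.5785, -0.0037, 0.1097]
eef_rot: [-3.141, -0.001, -0.103]
force: [-0.7, 0.6, -3.2]
grip_width: 0.0241
grip_force: 30.0
```

```bash
python3 - <<'E'
from kin import *
o=ctrl.get_obs();print(o["force"],o["moment"],o["ee_pos"])
im,d=ctrl.camera("side");P=cloud("side",d)
q=P[(P[...,2]>.066)&(P[...,2]<.1)]-rest; q=q[(np.abs(q@hx)<.03)&(np.abs(q@hy)<.15)];y=q@hy
for a,b in((-.13,-.086),(-.064,-.04),(.04,.064),(.086,.13)):
    k=(y>a)&(y<b); print(k.sum(),"x",np.round(np.percentile((q@hx)[k],[3,50,97]),4),"z",np.round(np.percentile(q[k,2],[3,50,97]),4))
E
```

```text
[-0.67298787  0.6030534  -3.15498504] [-0.02640788  0.15165436  0.00777939] [ 0.57847226 -0.00369053  0.10972051]
144 x [-0.0162 -0.0006  0.0125] z [0.0722 0.0792 0.082 ]
55 x [-0.0112 -0.0013  0.0112] z [0.0749 0.0796 0.0818]
38 x [-0.0209 -0.007   0.0041] z [0.0681 0.0793 0.0812]
65 x [-0.0116 -0.0019  0.0101] z [0.0747 0.0799 0.0817]
```

Request:
move_arm([
  [-1,0,0,0.02,0,0,0],
  [-0.3,0,0,0.02,0,0,0],
  [-0.1,0,0,0.02,0,0,0],
  [-0.1,0,0,0.02,0,0,0],
  [-0.1,0,0,0.02,0,0,0],
  [-0.1,0,0,-0.5,0,0,0],
  [-0.1,0,0,-1.2,0,0,0],
  [-0.1,0,0,-2.2,0,0,0],
  [-0.1,-1,0,-3.2,0,0,0],
  [-0.1,-3,0,-3.2,0,0,0],
  [-0.1,-4,0,-3.2,0,0,0],
  [-0.1,-4,0,-3.2,0,0,0],
])

```text
time_s: 32.85
ee_pos: [0.3926, 0.0155, 0.2686]
eef_rot: [-3.141, -0.002, -0.103]
force: [0.1, -0.9, 0.4]
grip_width: 0.0426
grip_force: 0.0
```

```bash
python3 - <<'E'
from kin import *
im=seated();d=ctrl.camera("side")[1];P=cloud("side",d)
q=P[(P[...,2]>.066)&(P[...,2]<.1)]-rest; q=q[(np.abs(q@hx)<.03)&(np.abs(q@hy)<.15)];y=q@hy
print("y",np.percentile(y,[1,99]))
for a,b in((-.13,-.086),(-.064,-.04),(.04,.064),(.086,.13)):
    k=(y>a)&(y<b); print(k.sum(),"x",np.round(np.percentile((q@hx)[k],[3,50,97]),4),"z",np.round(np.percentile(q[k,2],[3,50,97]),4))
t=ctrl.camera("top")[0]
a=cv2.resize(im[130:270,230:400],None,fx=2.35,fy=2.35*1,interpolation=cv2.INTER_CUBIC);b=cv2.resize(t[110:250,200:370],None,fx=2.35,fy=2.35,interpolation=cv2.INTER_CUBIC)
cv2.imwrite("pics/fin.png",np.hstack([a,b])[:,:,::-1])
E
```

```text
cup 1 253 top z [0.13  0.157] [-0.003 -0.011]
cup 2 233 top z [0.129 0.156] [-0.003 -0.011]
cup 3 208 top z [0.131 0.156] [-0.004 -0.012]
y [-0.12690379  0.12002588]
139 x [-0.0138 -0.0006  0.0119] z [0.0688 0.079  0.082 ]
60 x [-0.0111 -0.001   0.0108] z [0.0745 0.0792 0.0816]
38 x [-0.0211 -0.0067  0.0037] z [0.0698 0.0795 0.082 ]
66 x [-0.0111 -0.0009  0.0105] z [0.0745 0.0793 0.0813]
```

View pics/fin.png

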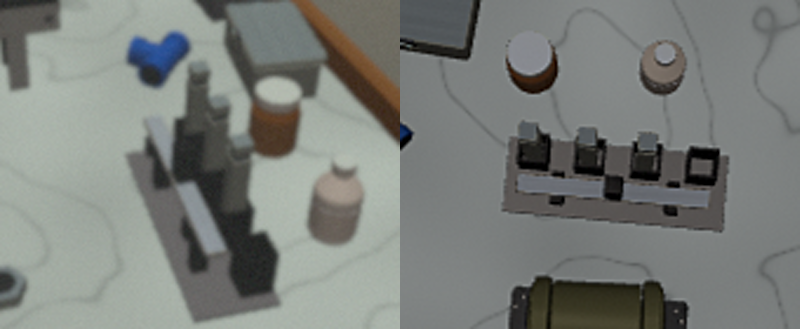

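The final picture shows the three wands seated, the bar down in both notches and centred, and the bottle and jar still standing.

```bash
python3 -c "
from station import ctrl
print(ctrl.hand_in())"
```

```text
the job is handed in; nothing more can be done
None
```

The job is handed in: all three chrome wands found (no fourth seen) stand fully down in their own cups, the retaining bar lies centred in both notches with its grip up, and the bottle and jar were not knocked over.

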